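# Dry-fit the carved gateway sample

## Task

Dry-fit the little carved gateway on its grey-painted board: stand the square X-carved post in the middle of the dark sole and the round post in the middle of the pale sole, with the red urn on the brass disc between them. Lay the lintel on top of both posts, centred over the urn and running straight from one post to the other, and finish with the dark pyramid cap on the middle of the lintel; the square post and the cap sit square to what they stand on, everything is upright and let go. Leave the mallet and the sharpening stone where they are.

Things in the scene. Friction and masses are not known exactly. Their poses are not given: they have to be found in the camera images.
- square_post: loose pale wooden block, 50 x 50 mm and 80 mm tall, standing upright, with a dark X cut into its top and every side; about 0.15 kg. Origin at the centre of its underside, z up, x and y square to its sides
- round_post: loose honey-brown turned wooden cylinder, 50 mm in diameter and 80 mm tall, standing upright, with dark rings; about 0.12 kg. Origin at the centre of its underside, z up
- urn: loose red-brown turned wooden urn, 70 mm tall, standing upright: foot 42 mm in diameter, a narrow 28 mm stem from 8 to about 20 mm up, a plain round belly 44 mm in diameter from 30 to 56 mm above its underside (grip it there), a small brass knob on top; about 0.07 kg. Origin at the centre of its underside, z up
- lintel: loose pale wooden beam lying flat on the bench, 220 mm long (its y), 44 mm wide (its x), 32 mm thick (its z), with dark slanting cuts on its upper face; about 0.18 kg. Origin at the centre of its underside, z up
- cap: loose dark walnut cap: a square foot 40 x 40 mm and 26 mm tall with vertical sides and a thin pale band (grip it there), above it a stepped pyramid to 48.5 mm; about 0.05 kg. Origin at the centre of its underside, z up, x and y square to its sides
- dark_sole: fixed dark walnut square plate, 72 x 72 mm, 8 mm thick, near one end of the fixed grey-painted board (250 mm long, 100 mm deep, 18 mm thick, lying flat on the bench). Which end varies. Origin at the centre of its underside, which is the board's upper face, 18 mm above the bench; its top is 8 mm above its origin; x across the board, y along it, z up
- pale_sole: fixed pale square plate, 72 x 72 mm, 8 mm thick, near the other end of the same grey-painted board, its centre 150 mm from the dark sole's and 75 mm from the brass disc's. Origin at the centre of its underside, 18 mm above the bench; its top is 8 mm above its origin; axes as the dark sole's
- brass_disc: fixed brass disc, 60 mm in diameter, 4 mm thick, in the middle of the same grey-painted board, midway between the soles. Origin at the centre of its underside, 18 mm above the bench; its top is 4 mm above its origin; x across the board, y along it (from sole to sole), z up
- mallet: bystander: carver's wooden mallet standing on its round head (76 mm in diameter, 85 mm tall), handle pointing up to 188 mm. Origin at the centre of its underside. Not to be disturbed
- stone: bystander: grey sharpening stone on a wooden base, 60 x 160 mm, 30 mm tall, lying flat. Origin at the centre of its underside. Not to be disturbed
Not all that is in view belongs to the job. Of the things that look like the cap, the smallest one is meant.

How it is judged:
By the outcome, as a careful person would: the job done as asked, in the order asked, and still so for the second after the job is handed in, with the robot touching nothing.
It also fails if it takes over 128 s, if anything falls off the work surface, if the arm or the gripper's body presses on something with over 40 N, if the wrist force passes 120 N, or if a joint passes its speed limit or range.

## Robot

A 7-joint arm with a two-finger parallel gripper is mounted at the origin on the work surface. World frame = base frame: x ahead of the robot, y to its left, z up, the work surface at z = 0. Lengths are in m, angles in degrees, forces in N, time in s.
With the tool pointing down it reaches from about 0.4 to 0.85 m from the base axis. Payload 4.4 kg.
Tool frame: the origin (TCP) lies midway between the tips of the shut fingers; the grasp point (between the pads) lies 19 mm behind it (arm.tcp_to_grasp is the distance from the TCP to the grasp point, in m); z points along the fingers, y is the direction in which the jaws open and shut (so a half turn about z gives the same grasp; the last joint's range is limited). The gripper opens to 94 mm and grips with 3 to 60 N. Pads are 16 mm wide; open, the fingers measure 119 mm over their backs; the gripper's body (75 mm by 177 mm) begins 78 mm behind the grasp point.
Start: joints at [65.73, 36.005, 2.206, 86.941, -1.547, 57.084, -1.146], TCP at [0.228, -0.609, 0.205] pointing down, gripper open.
Joint ranges: [-175.42, 175.42], [-21.48, 121.26], [-71.46, 75.88], [10.55, 141.38], [-63.04, 243.04], [13.31, 113.54], [-168.57, 168.57]. Speed limits (degrees/s): [147.25, 147.25, 180, 180, 180, 180, 180].

## Interface

Orientations are given as [roll, pitch, yaw] about the fixed x, y, z axes, in that order (R = Rz(yaw) Ry(pitch) Rx(roll)).
In Python, from rig import arm gives the robot as it stands.
- The arm moves only by the tool step_arm, never from a script. Its argument "series" is a list of rows, each a list of 2 entries, a list of its own where there are three numbers: the shift along the tool's x, y, z in m, then the turn about the tool's z in degrees. A call has 1 to 10 rows; each row shifts and turns the commanded pose from where the row before left it, along the tool's axes as they then stand; what a row does not reach is not made up. A row lasts 1/12 s, in which the tool goes at most 41.7 mm and 7.16 degrees, less where a joint would pass 70% of its speed; a pose out of reach is approached as far as the arm can. A call is refused whole if a number of a shift passes 0.0417 or a number of a turn 7.16, either way. A call with a gripper value outside its range is refused whole. "fingers" is the opening in per cent of the stroke, from 0 (shut) to 100 (fully open), set as the call begins (left out, the last holds). The fingers move at their own pace and stop on an object; the grip force is fixed at half the most. Time passes only in rows, so rows that do not move let the fingers close. It gives the time, the measured TCP pose, the force and the opening at its end, in the units of the state.
- arm.observe(): the state, without advancing time (a new reading comes with each control period).
- arm.camera(name): name is "scene" or "top"; returns a dict with "frame" (400x640x3 uint8, blue, green, red), "fx", "fy", "cx", "cy" (pixels), "rvec" (rotation vector, rad) and "tvec" (3), from world to camera coordinates, as OpenCV has them. Camera axes: x right, y down, z forward; pixel columns grow to the right and rows downward; lengths in m; the calibration is good to about 2 mm. A picture is of the moment at which its call begins. There is no depth.
- arm.finish_job(): hands the job in, once; it reports no verdict.
The state is a dict: "time": time; "joint_positions": joint angles; "qvel": joint speeds; "effort": joint torques, N m; "eef_pos": TCP position; "orientation": TCP orientation; "ft_force": force on the tool from outside, world axes, zero at the start; "torque": the same for the moment, N m; "width": finger opening in m.
Only numpy, scipy, OpenCV 4.12 (cv2) and the standard library are available. Lean on these libraries where they do the work, as an engineer would, in place of code of your own. Each camera call takes 0.05 s, during which the arm holds its last target.

## Working session

There is one attempt and no reset: what is moved stays moved. The work goes in short steps, Python scripts to look and compute and a tool call to move; the robot and the scene stay as the last step left them, time stands still between calls to the robot, and variables do not carry over. Pictures are saved under pics/ and viewed, and the job is handed in when it is done.

Besides the shell and the picture viewer there is one more tool, called after "Call:" as a command line: name --argument value ..., lists and objects as JSON in quotes. step_arm: Moves the arm, as the interface text tells. Its arguments: {"type":"object","properties":{"series":{"type":"array"},"fingers":{"type":"number"}},"required":["series"]}

```bash
ls; mkdir -p pics
python3 - <<'E'
from rig import arm
import cv2
print(arm.observe())
for n in ("scene","top"):
    c=arm.camera(n); cv2.imwrite(f"pics/{n}0.png",c["frame"]); print(n,{k:v for k,v in c.items() if k!="frame"})
E
```

```text
pics
{'time': 0.0, 'joint_positions': array([65.73005399, 36.0569376 ,  2.20373536, 86.99581778, -1.54621693,
       57.08325775, -1.14553187]), 'qvel': array([ 0.09748904,  0.05036935,  0.00569166, -0.03837776, -0.00887576,
       -0.02707726, -0.05960183]), 'effort': array([-4.38436537e-04, -5.49728501e+01,  1.14330579e+00, -1.86636454e+01,
       -5.22716332e-02,  2.35820550e-02,  1.39653257e-04]), 'eef_pos': array([ 0.22741237, -0.60821098,  0.2045779 ]), 'orientation': array([-1.79893730e+02,  2.62922162e-03,  2.04997449e+01]), 'ft_force': array([0.15849132, 0.34258525, 0.99973757]), 'torque': array([-0.037993  , -0.01345756, -0.04269878]), 'width': 0.09407032082069619}
scene {'fx': 460.57074208018344, 'fy': 460.57074208018344, 'cx': 325.32516838324176, 'cy': 208.8057540435663, 'rvec': array([ 2.12101865,  0.66411786, -0.3139038 ]), 'tvec': array([-0.45395631, -0.14082038,  1.53114637])}
top {'fx': 420.88504010555835, 'fy': 420.88504010555835, 'cx': 313.63430005205646, 'cy': 189.96836538263, 'rvec': array([ 2.14854786, -2.11600709,  0.17731599]), 'tvec': array([-0.02025754,  0.53271687,  1.01697167])}
```

View pics/scene0.png

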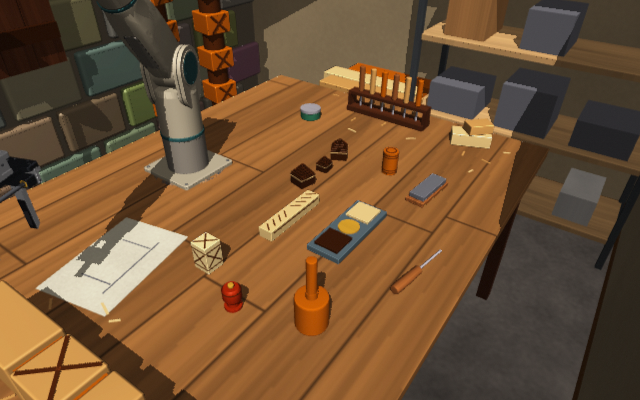

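View pics/top0.png

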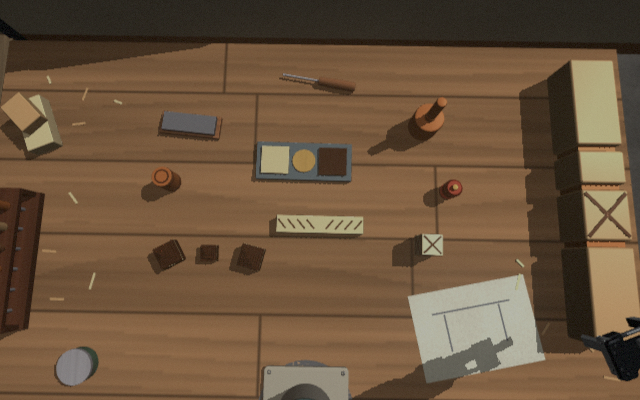

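```bash
cat > h.py <<'E'
import numpy as np, cv2
from rig import arm
def cam(n):
    c=arm.camera(n); c["K"]=np.array([[c["fx"],0,c["cx"]],[0,c["fy"],c["cy"]],[0,0,1.]])
    c["R"]=cv2.Rodrigues(c["rvec"])[0]; c["C"]=-c["R"].T@c["tvec"]; return c
def proj(c,P): return cv2.projectPoints(np.float64(P).reshape(-1,1,3),c["rvec"],c["tvec"],c["K"],None)[0].reshape(-1,2)
def unproj(c,uv,z):
    uv=np.float64(uv).reshape(-1,2); d=np.c_[(uv[:,0]-c["cx"])/c["fx"],(uv[:,1]-c["cy"])/c["fy"],np.ones(len(uv))]@c["R"]
    return c["C"]+d*((z-c["C"][2])/d[:,2])[:,None]
def crop(c,x0,y0,w,h,s,fn):
    im=cv2.resize(c["frame"][y0:y0+h,x0:x0+w],None,fx=s,fy=s,interpolation=cv2.INTER_CUBIC); cv2.imwrite("pics/"+fn,im)
E
python3 - <<'E'
from h import *
c=cam("top"); print(c["C"])
crop(c,140,130,130,100,6,"a.png"); crop(c,140,220,130,60,6,"caps.png"); crop(c,245,130,130,115,6,"board.png"); crop(c,400,90,90,180,3,"right.png")
for n,uv,z in [("board mid",(304,161),.022),("sq",(432,245),.08),("urn",(454,188),.07),("round",(163,177),.08),("lintel",(320,225),.032),("cap",(209,253),.03)]: print(n,unproj(c,uv,z))
E
```

```text
[ 0.35497623 -0.01613595  1.09186103]
board mid [[0.61314194 0.01427326 0.022     ]]
sq [[ 0.39817765 -0.29655015  0.08      ]]
urn [[ 0.5388664  -0.35792385  0.07      ]]
round [[0.55366612 0.3576357  0.08      ]]
lintel [[ 0.44592252 -0.02948217  0.032     ]]
cap [[0.37196031 0.24665213 0.03      ]]
```

View pics/caps.png

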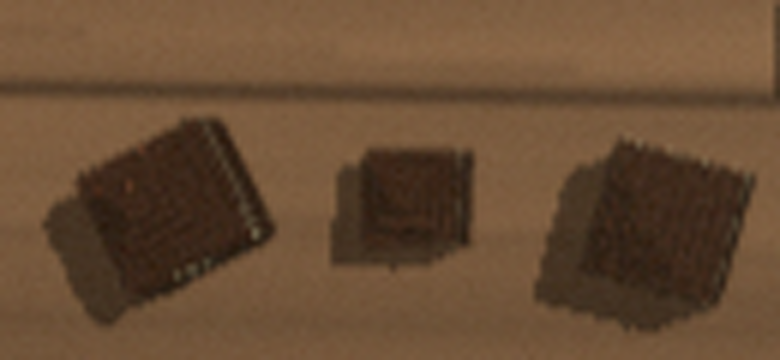

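View pics/board.png

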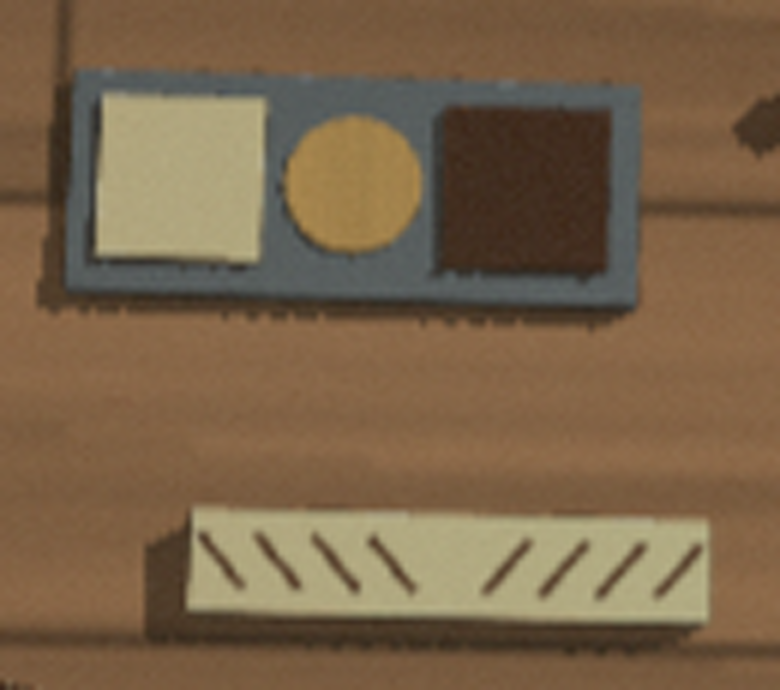

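View pics/right.png

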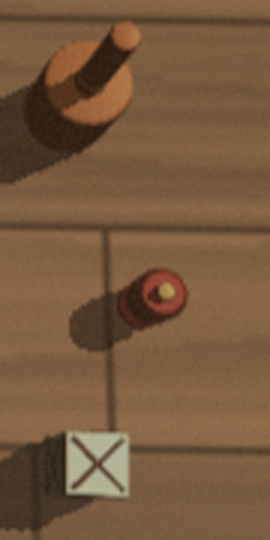

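```bash
cat > seg.py <<'E'
from h import *
S=8
def up(c,x0,y0,w,h):
    return cv2.resize(c["frame"][y0:y0+h,x0:x0+w],None,fx=S,fy=S,interpolation=cv2.INTER_CUBIC)
def full(p,x0,y0): return (np.float64(p)+.5)/S-.5+[x0,y0]
def big(mask):
    k=max(cv2.findContours(mask,cv2.RETR_EXTERNAL,cv2.CHAIN_APPROX_NONE)[0],key=cv2.contourArea); return k
E
python3 - <<'E'
from seg import *
c=cam("top")
def f(name,box,thr,z):
    im=up(c,*box).astype(int); b,g,r=im[...,0],im[...,1],im[...,2]
    m=thr(b,g,r).astype(np.uint8)*255
    m=cv2.morphologyEx(m,cv2.MORPH_OPEN,np.ones((9,9))); m=cv2.morphologyEx(m,cv2.MORPH_CLOSE,np.ones((5,5)))
    k=big(m); P=unproj(c,full(k.reshape(-1,2),*box[:2]),z)
    R=cv2.minAreaRect((P[:,:2]*1000).astype(np.float32)); M=cv2.moments((P[:,:2]*1000).astype(np.float32)); 
    print(name,"rect",np.round(R[0],1),np.round(R[1],1),round(R[2],2),"centroid",round(M["m10"]/M["m00"],1),round(M["m01"]/M["m00"],1),"area",round(M["m00"]))
for n,uv in [("pale",(275,160)),("dark",(333,162)),("brass",(304,161)),("wood",(304,200)),("grey",(260,161)),("lin",(320,222)),("sq",(426,242)),("sqside",(420,242)),("cap",(209,253)),("capsh",(197,255)),("urn",(454,188)),("round",(163,177)),("roundside",(172,184))]: print(n,c["frame"][uv[1],uv[0]],end=" ")
print()
pale=lambda b,g,r:(b>95)&(r>125)&(r-b<75)
f("pale",(255,140,40,42),lambda b,g,r:(r>120)&(r-b>20),.026)
f("brass",(285,140,34,42),lambda b,g,r:(r-b>35)&(r>100),.022)
f("dark",(314,143,34,36),lambda b,g,r:(r-b>-5)&(r<85)&(b<60),.026)
f("lintel",(270,205,100,40),pale,.032)
f("sq",(410,225,40,40),pale,.08)
E
```

```text
pale [125 164 175] dark [36 49 66] brass [ 76 129 161] wood [ 69  99 130] grey [60 62 63] lin [130 172 179] sq [148 178 178] sqside [26 38 50] cap [26 37 57] capsh [35 50 69] urn [ 69 122 153] round [ 51  90 146] roundside [24 43 65] 
pale rect [616.3  90.4] [72.8 73.2] 89.04 centroid 616.6 90.3 area 5116
brass rect [615.3  16.1] [60.6 60.1] 0.86 centroid 615.2 15.8 area 2868
dark rect [612.  -57.3] [76.3 75.7] 89.04 centroid 612.4 -57.5 area 5525
lintel rect [449.4 -28. ] [218.7  44.1] 89.46 centroid 449.1 -30.2 area 9089
sq rect [ 400.4 -297.3] [49.9 51. ] 88.41 centroid 400.5 -297.3 area 2439
```

Run:
```python
from seg import *
c=cam("top"); s=cam("scene")
a=[cv2.resize(c["frame"][y-16:y+16,x-16:x+16],(384,384),interpolation=cv2.INTER_CUBIC) for x,y in [(209,253),(166,180),(453,189)]]
b=[cv2.resize(s["frame"][y-20:y+20,x-20:x+20],(384,384),interpolation=cv2.INTER_CUBIC) for x,y in [(325,164),(391,160),(233,297)]]
im=np.vstack([np.hstack(a),np.hstack(b)]); im=np.clip(im.astype(float)*1.6,0,255).astype(np.uint8)
cv2.imwrite("pics/six.png",cv2.resize(im,(800,533)))
box=(325,195,55,65)
im=np.clip(up(s,*box).astype(float)*1.3,0,255).astype(np.uint8); 
im=up(s,300,195,95,70); cv2.imwrite("pics/sboard.png",im)
h=im.astype(int);
```

```text
(no output)
```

View pics/six.png

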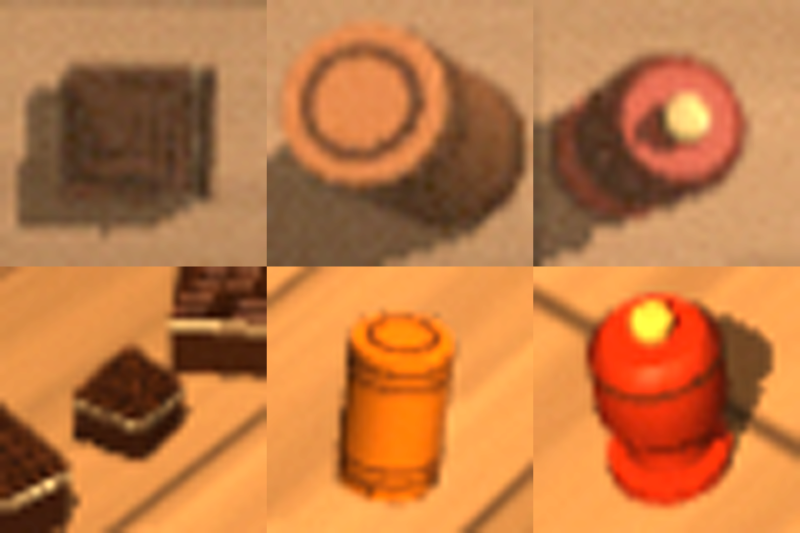

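View pics/sboard.png

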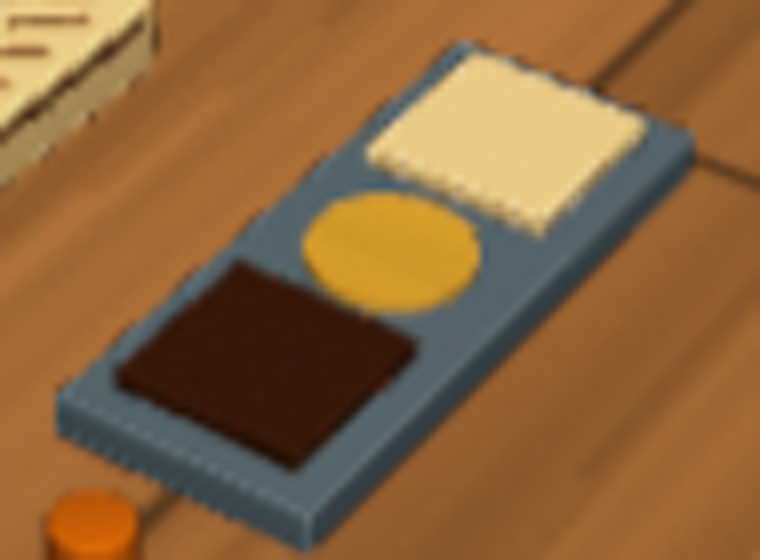

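Run:
```python
from seg import *
c=cam("top"); s=cam("scene")
for n,t,sc,z in [("brass",(303.2,160.3),(348.4,226.06),.022),("round",(161.2,176.1),(390.8,149.75),.08),("knob",(455.06,186.4),(230.45,284.5),.0675),("cap",(208.1,252.04),None,.026)]:
    print(n,np.round(unproj(c,t,z)*1000,1)[0], None if sc is None else np.round(unproj(s,sc,z)*1000,1)[0])
P=lambda x,y,z:proj(s,[[x,y,z]])
# square post top face, lintel in scene
def f(name,box,thr,z):
    im=up(s,*box).astype(int); b,g,r=im[...,0],im[...,1],im[...,2]
    m=thr(b,g,r).astype(np.uint8)*255
    m=cv2.morphologyEx(m,cv2.MORPH_CLOSE,np.ones((15,15)));m=cv2.morphologyEx(m,cv2.MORPH_OPEN,np.ones((9,9)))
    k=big(m); P=unproj(s,full(k.reshape(-1,2),*box[:2]),z)
    R=cv2.minAreaRect((P[:,:2]*1000).astype(np.float32)); print(name,np.round(R[0],1),np.round(R[1],1),round(R[2],2))
f("pale",(340,198,45,40),lambda b,g,r:(b>105),.026)
f("brass",(330,210,35,35),lambda b,g,r:(r>150)&(b<90)&(g>110),.022)
f("dark",(310,222,50,35),lambda b,g,r:(r<105)&(r-b>10)&(b<40),.026)
crop(s,180,225,60,60,10,"sq_s.png"); crop(s,250,180,80,65,10,"lin_s.png")
```

```text
brass [615.   16.4  22. ] [615.6  14.   22. ]
round [555.8 362.2  80. ] [554.2 364.8  80. ]
knob [ 543.4 -361.5   67.5] [ 542.7 -360.4   67.5]
cap [374.4 250.   26. ] None
pale [621.4  53.3] [154.5  96.2] 89.84
brass [615.3  14.6] [60.  64.7] 36.85
dark [615.7 -62.4] [78.  74.8] 89.4
```

View pics/sq_s.png

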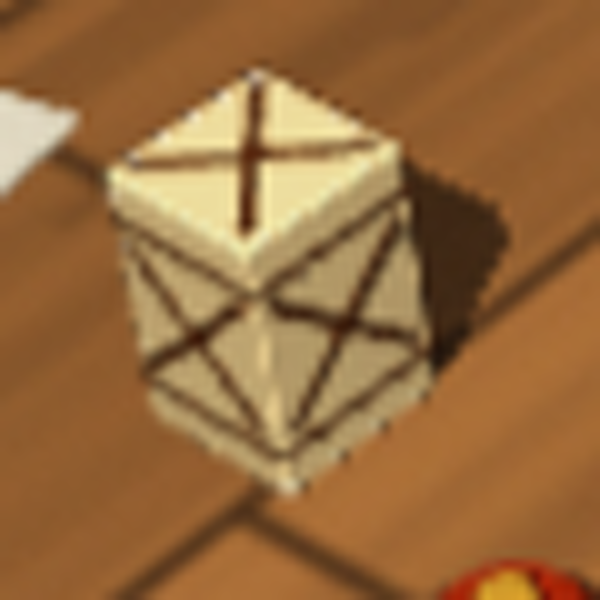

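View pics/lin_s.png

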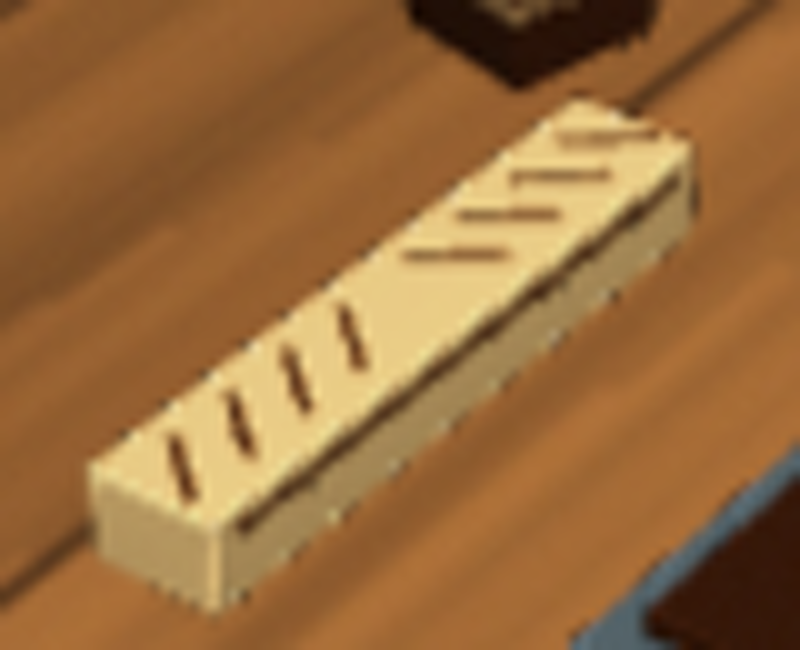

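Run:
```python
from seg import *
s=cam("scene")
q=lambda p,x0,y0:(np.float64(p)+.5)/10-.5+[x0,y0]
print(unproj(s,q([[252,155]],180,225),.08)*1000)
L=unproj(s,q([[580,97],[693,150],[218,525],[90,465]],250,180),.032)*1000; print(L, L.mean(0))
```

```text
[[ 399.15747604 -296.28414905   80.        ]]
[[ 428.56697815   82.15656159   32.        ]
 [ 471.98208896   78.96955259   32.        ]
 [ 470.0303438  -136.32384108   32.        ]
 [ 426.03600355 -136.56698401   32.        ]] [449.15385362 -27.94117773  32.        ]
```

```bash
cat > mv.py <<'E'
from h import *
import sys
def plan(x,y,z,yaw,n,r=3):
    st=arm.observe(); p=st["eef_pos"]; w=st["orientation"]; print("t",round(st["time"],2),"pos",np.round(p*1000,1),"rpy",np.round(w,2),"F",np.round(st["ft_force"],1),"width",round(st["width"]*1000,1))
    a=w[2]; da=(yaw-a+180)%360-180
    d=np.array([x,y,z])-p; print("d",np.round(d*1000,1),"turn(tool)",round(-da,2))
    rows=[]; cur=p.copy(); 
    for i in range(n):
        th=np.radians(a); ex=np.array([np.cos(th),np.sin(th),0]); ey=np.array([np.sin(th),-np.cos(th),0]); ez=np.array([0,0,-1.])
        rem=(np.array([x,y,z])-cur)/(n-i)
        s=np.round([rem@ex,rem@ey,rem@ez],r); t=round(-da/n,1)
        cur=cur+s[0]*ex+s[1]*ey+s[2]*ez; a-=t
        rows.append([[float(v)+0. for v in s],t])
    print(rows)
if __name__=="__main__": plan(*map(float,sys.argv[1:5]),int(sys.argv[5]),int(sys.argv[6]) if len(sys.argv)>6 else 3)
E
python3 - <<'E'
from h import *
c=cam("top"); s=cam("scene")
print(unproj(c,(429,117),.085),unproj(c,(441,102),.188), unproj(s,(311.5,288),.085),unproj(s,(312,259),.188))
E
python3 mv.py .4 -.297 .13 88.4 10
```

```text
[[ 0.71550267 -0.29775305  0.085     ]] [[ 0.71444209 -0.29710678  0.188     ]] [[ 0.70347181 -0.28041789  0.085     ]] [[ 0.71696149 -0.2973246   0.188     ]]
t 0.55 pos [ 227.6 -608.8  205.5] rpy [180.   -0.   20.5] F [ 0.3  0.  -0.3] width 94.0
d [172.4 311.8 -75.5] turn(tool) -67.9
[[[0.027, -0.023, 0.008], np.float64(-6.8)], [[0.03, -0.02, 0.007], np.float64(-6.8)], [[0.032, -0.016, 0.008], np.float64(-6.8)], [[0.033, -0.012, 0.007], np.float64(-6.8)], [[0.035, -0.008, 0.008], np.float64(-6.8)], [[0.035, -0.004, 0.007], np.float64(-6.8)], [[0.036, 0.0, 0.008], np.float64(-6.8)], [[0.035, 0.004, 0.007], np.float64(-6.8)], [[0.035, 0.008, 0.008], np.float64(-6.8)], [[0.033, 0.013, 0.007], np.float64(-6.8)]]
```

Call:
step_arm --series '[[[0.027,-0.023,0.008],-6.8],[[0.03,-0.02,0.007],-6.8],[[0.032,-0.016,0.008],-6.8],[[0.033,-0.012,0.007],-6.8],[[0.035,-0.008,0.008],-6.8],[[0.035,-0.004,0.007],-6.8],[[0.036,0,0.008],-6.8],[[0.035,0.004,0.007],-6.8],[[0.035,0.008,0.008],-6.8],[[0.033,0.013,0.007],-6.8]]' --fingers 100

```text
time: 1.38
eef_pos: [0.4007, -0.2958, 0.1304]
orientation: [180.0, 0.0, 88.8]
ft_force: [-0.2, -0.5, 0.8]
width: 0.0939
```

Call:
step_arm --series '[[[0,0,0],0],[[0,0,0],0],[[0,0,0],0]]'

```text
time: 1.63
eef_pos: [0.4001, -0.298, 0.1306]
orientation: [-180.0, 0.0, 88.4]
ft_force: [-0.4, 0.6, -0.4]
width: 0.094
```

```bash
python3 mv.py .4 -.297 .13 88.4 2
python3 - <<'E'
from h import *
c=cam("top"); s=cam("scene")
cv2.imwrite("pics/p1.png",np.vstack([c["frame"][150:350,300:620],s["frame"][100:300,100:420]]))
E
```

```text
t 1.63 pos [ 400.1 -298.   130.6] rpy [-1.800e+02  4.000e-02  8.843e+01] F [-0.4  0.6 -0.4] width 94.0
d [-0.1  1.  -0.6] turn(tool) 0.03
[[[0.001, 0.0, 0.0], np.float64(0.0)], [[0.0, 0.0, 0.001], np.float64(0.0)]]
```

View pics/p1.png

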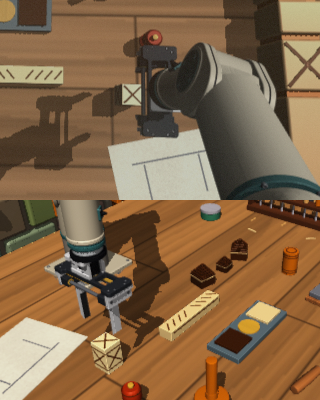

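Call:
step_arm --series '[[[0.001,0,0.025],0],[[0,0,0.03],0],[[0,0,0.03],0],[[0,0,0.02],0],[[0,0,0],0],[[0,0,0],0]]'

```text
time: 2.23
eef_pos: [0.3992, -0.2971, 0.0251]
orientation: [-179.9, -0.0, 88.4]
ft_force: [0.2, -0.5, 1.3]
width: 0.0939
```

Call:
step_arm --series '[[[0,0,0],0],[[0,0,0],0],[[0,0,0],0],[[0,0,0],0],[[0,0,0],0],[[0,0,0],0],[[0,0,0],0]]' --fingers 0

```text
time: 2.82
eef_pos: [0.4004, -0.2964, 0.0257]
orientation: [180.0, 0.0, 88.5]
ft_force: [0.6, 0.0, 0.1]
width: 0.0509
```

Call:
step_arm --series '[[[0,0,0],0],[[0,0,0],0],[[0,0,-0.01],0],[[0,0,-0.03],0],[[0,0,-0.035],0],[[0,0,-0.03],0],[[0,0,0],0],[[0,0,0],0]]'

```text
time: 3.48
eef_pos: [0.401, -0.297, 0.1322]
orientation: [179.8, 0.1, 88.5]
ft_force: [-0.6, 0.6, -2.1]
width: 0.0499
```

```bash
python3 mv.py .6141 -.0598 .131 89.04 9
python3 - <<'E'
from h import *
c=cam("top"); s=cam("scene")
cv2.imwrite("pics/p2.png",np.vstack([c["frame"][150:350,300:620],s["frame"][100:300,100:420]]))
E
```

```text
t 3.48 pos [ 401.  -297.   132.2] rpy [1.7983e+02 1.2000e-01 8.8480e+01] F [-0.6  0.6 -2.1] width 49.9
d [213.1 237.2  -1.2] turn(tool) -0.56
[[[0.027, 0.023, 0.0], np.float64(-0.1)], [[0.027, 0.023, 0.0], np.float64(-0.1)], [[0.027, 0.023, 0.0], np.float64(-0.1)], [[0.027, 0.023, 0.0], np.float64(-0.1)], [[0.027, 0.023, 0.0], np.float64(-0.1)], [[0.027, 0.023, 0.0], np.float64(-0.1)], [[0.026, 0.023, 0.0], np.float64(-0.1)], [[0.027, 0.024, 0.001], np.float64(-0.1)], [[0.026, 0.023, 0.0], np.float64(-0.1)]]
```

View pics/p2.png

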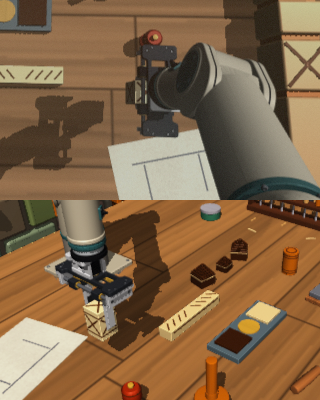

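Call:
step_arm --series '[[[0.014,0.012,0],-0.1],[[0.027,0.023,0],-0.1],[[0.027,0.023,0],-0.1],[[0.027,0.023,0],-0.1],[[0.027,0.023,0],-0.1],[[0.027,0.023,0],-0.1],[[0.027,0.023,0],0],[[0.027,0.023,0],0],[[0.02,0.018,0],0],[[0.014,0.012,0],0]]'

```text
time: 4.42
eef_pos: [0.6084, -0.0593, 0.1282]
orientation: [-179.8, -0.1, 89.3]
ft_force: [0.1, 0.3, -2.1]
width: 0.0499
```

Call:
step_arm --series '[[[0,0,0],0],[[0,0,0],0],[[0,0,0],0],[[0,0,0],0]]'

```text
time: 4.75
eef_pos: [0.6062, -0.0651, 0.1295]
orientation: [-179.8, 0.1, 89.0]
ft_force: [-0.3, 0.1, -2.3]
width: 0.0498
```

```bash
python3 mv.py .6141 -.0598 .07 89.04 3
```

```text
t 4.75 pos [606.2 -65.1 129.5] rpy [-1.7984e+02  7.0000e-02  8.8990e+01] F [-0.3  0.1 -2.3] width 49.8
d [  7.9   5.3 -59.5] turn(tool) -0.05
[[[0.002, 0.003, 0.02], np.float64(-0.0)], [[0.002, 0.002, 0.02], np.float64(-0.0)], [[0.001, 0.003, 0.019], np.float64(-0.0)]]
```

Call:
step_arm --series '[[[0.002,0.003,0.01],0],[[0.002,0.003,0.02],0],[[0.001,0.002,0.02],0],[[0,0,0.01],0],[[0,0,0],0],[[0,0,0],0],[[0,0,0],0]]'

```text
time: 5.33
eef_pos: [0.6164, -0.0588, 0.0712]
orientation: [179.9, 0.0, 89.1]
ft_force: [-0.2, 0.4, -0.8]
width: 0.0503
```

```bash
python3 mv.py .6141 -.0598 .0525 89.04 3 4
python3 - <<'E'
from h import *
c=cam("top"); s=cam("scene")
crop(c,240,120,130,60,6,"p3.png"); crop(s,290,170,120,90,6,"p3s.png")
E
```

```text
t 5.33 pos [616.4 -58.8  71.2] rpy [1.7993e+02 1.0000e-02 8.9070e+01] F [-0.2  0.4 -0.8] width 50.3
d [ -2.3  -1.  -18.7] turn(tool) 0.03
[[[-0.0004, -0.0008, 0.0062], np.float64(0.0)], [[-0.0003, -0.0007, 0.0063], np.float64(0.0)], [[-0.0004, -0.0008, 0.0062], np.float64(0.0)]]
```

View pics/p3s.png

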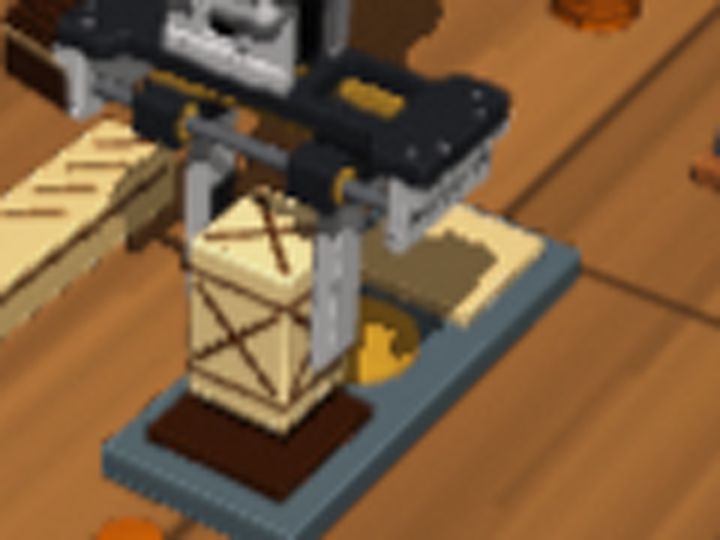

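```bash
cat >> h.py <<'E'
def avg(n=6):
    A=[]
    for i in range(n):
        arm.camera("top"); A.append(arm.observe()["eef_pos"])
    A=np.array(A)*1000; print("avg",np.round(A.mean(0),2),"sd",np.round(A.std(0),2)); return A.mean(0)/1000
E
python3 -c "
from h import *
avg()"
```

```text
avg [616.34 -58.51  71.25] sd [0.2  0.06 0.27]
```

Call:
step_arm --series '[[[-0.001,-0.002,0.008],0],[[0,0,0.008],0],[[0,0,0.002],0],[[0,0,0],0],[[0,0,0],0],[[0,0,0],0]]'

```text
time: 6.23
eef_pos: [0.6136, -0.0593, 0.0519]
orientation: [-180.0, -0.0, 89.1]
ft_force: [-0.3, 0.4, -2.6]
width: 0.0502
```

```bash
python3 -c "
from h import *
avg(3);print(arm.observe()['ft_force'])
s=cam('scene');crop(s,300,190,95,75,8,'p4s.png')"
```

```text
avg [613.68 -59.32  52.11] sd [0.03 0.02 0.06]
[ 0.37608773  0.4421401  -1.50963618]
```

View pics/p4s.png

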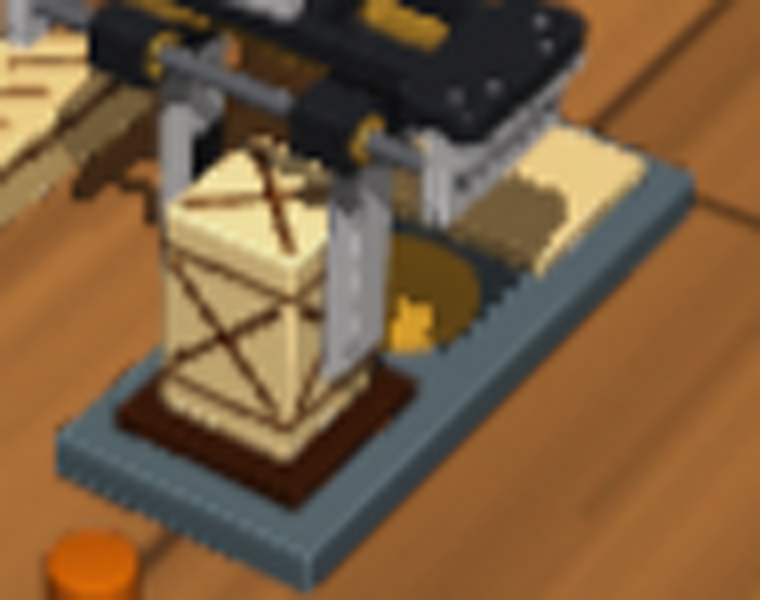

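```bash
python3 -c "
from h import *
s=cam('scene')
q=lambda p:(np.float64(p)+.5)/8-.5+[300,190]
print(np.round(unproj(s,q([[117,413],[297,505],[417,382],[160,400],[290,460],[372,375]]),.026)*1000,1))"
```

```text
[[579.2 -95.5  26. ]
 [651.1 -99.   26. ]
 [650.3 -25.7  26. ]
 [586.8 -82.1  26. ]
 [637.6 -82.3  26. ]
 [636.3 -31.2  26. ]]
```

Call:
step_arm --series '[[[0,0,0.001],0],[[0,0,0],0],[[0,0,0],0]]'

```text
time: 6.73
eef_pos: [0.6141, -0.0593, 0.0517]
orientation: [180.0, -0.0, 89.1]
ft_force: [0.2, 0.1, 0.5]
width: 0.0497
```

Call:
step_arm --series '[[[0,0,0],0],[[0,0,0],0],[[0,0,0],0],[[0,0,0],0]]' --fingers 100

```text
time: 7.07
eef_pos: [0.6139, -0.0594, 0.0515]
orientation: [180.0, 0.0, 89.1]
ft_force: [-0.1, 0.2, 0.6]
width: 0.0733
```

Call:
step_arm --series '[[[0,0,-0.015],0],[[0,0,-0.03],0],[[0,0,-0.04],0],[[0.01,0,-0.03],0],[[0.04,0,0],0],[[0.04,0,0],0],[[0.041,0,0],0],[[0.041,0,0],0],[[0.041,0,0],0],[[0.041,0,0],0]]'

```text
time: 7.9
eef_pos: [0.6176, 0.1964, 0.1667]
orientation: [180.0, 0.0, 89.1]
ft_force: [0.9, -0.2, -0.4]
width: 0.0943
```

```bash
python3 mv.py .5555 .3635 .13 89 5;python3 -c "
from h import *
s=cam('scene');crop(s,300,190,95,75,8,'p5s.png')
s=cam('top');crop(s,240,120,130,75,6,'p5t.png')"
```

```text
t 7.9 pos [617.6 196.4 166.7] rpy [179.98   0.    89.09] F [ 0.9 -0.2 -0.4] width 94.3
d [-62.1 167.1 -36.7] turn(tool) 0.09
[[[0.033, -0.013, 0.007], np.float64(0.0)], [[0.033, -0.013, 0.007], np.float64(0.0)], [[0.033, -0.013, 0.008], np.float64(0.0)], [[0.034, -0.013, 0.007], np.float64(0.0)], [[0.033, -0.013, 0.008], np.float64(0.0)]]
```

View pics/p5s.png

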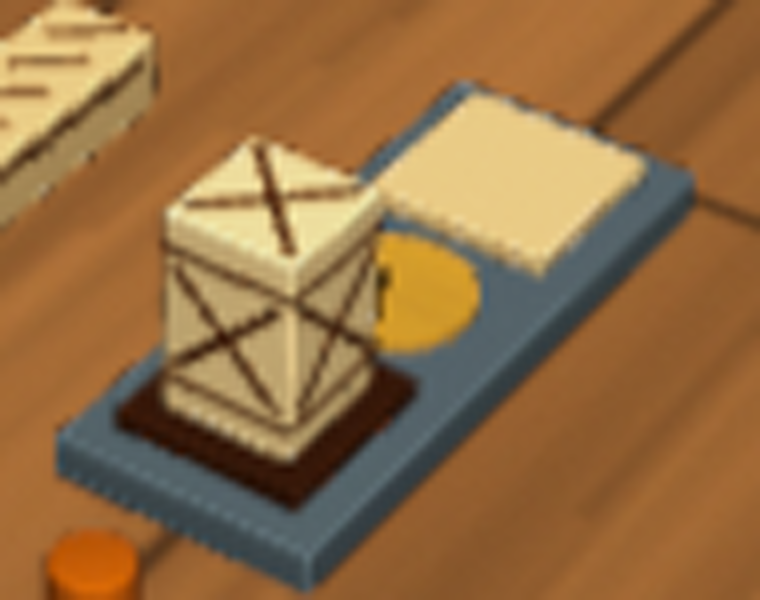

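View pics/p5t.png

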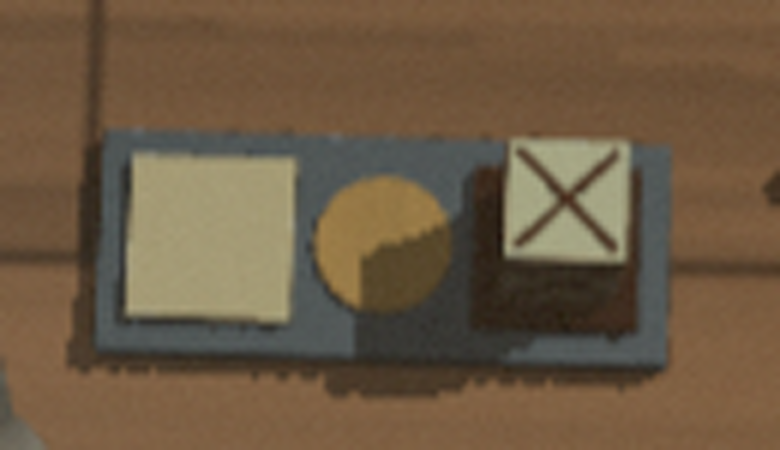

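```bash
python3 -c "
from h import *
s=cam('scene');c=cam('top')
q=lambda p,k,o:(np.float64(p)+.5)/k-.5+o
print(np.round(unproj(c,q([[566.5,199]],6,[240,120]),.106)*1000,1))
P=np.round(unproj(c,q([[508,140],[629,140],[628,264],[504,261]],6,[240,120]),.106)*1000,1);print(P,P.mean(0))
print(np.round(unproj(s,q([[273,196]],8,[300,190]),.106)*1000,1))
P=np.round(unproj(s,q([[256,138],[386,188],[293,270],[166,215]],8,[300,190]),.106)*1000,1);print(P,P.mean(0))
"
```

```text
[[614.4 -60.1 106. ]]
[[638.6 -36.3 106. ]
 [639.3 -85.1 106. ]
 [588.  -84.9 106. ]
 [588.4 -35.2 106. ]] [613.575 -60.375 106.   ]
[[612.7 -58.5 106. ]]
[[591.2 -35.9 106. ]
 [639.4 -34.3 106. ]
 [638.4 -86.3 106. ]
 [591.  -86.1 106. ]] [615.   -60.65 106.  ]
```

Call:
step_arm --series '[[[0.033,-0.013,0.007],0],[[0.033,-0.013,0.007],0],[[0.033,-0.013,0.008],0],[[0.034,-0.013,0.007],0],[[0.033,-0.013,0.008],0],[[0,0,0],0],[[0,0,0],0],[[0,0,0],0]]'

```text
time: 8.77
eef_pos: [0.5568, 0.3588, 0.1293]
orientation: [180.0, 0.1, 89.0]
ft_force: [-0.1, -0.3, 0.7]
width: 0.0941
```

```bash
python3 mv.py .5555 .3635 .026 89 4;python3 -c "
from h import *
s=cam('scene');crop(s,340,100,100,80,6,'p6s.png')
"
```

```text
t 8.77 pos [556.8 358.8 129.3] rpy [1.7996e+02 1.3000e-01 8.8960e+01] F [-0.1 -0.3  0.7] width 94.1
d [  -1.3    4.7 -103.3] turn(tool) -0.04
[[[0.001, 0.0, 0.026], np.float64(-0.0)], [[0.001, 0.0, 0.026], np.float64(-0.0)], [[0.001, -0.001, 0.026], np.float64(-0.0)], [[0.002, 0.0, 0.025], np.float64(-0.0)]]
```

View pics/p6s.png

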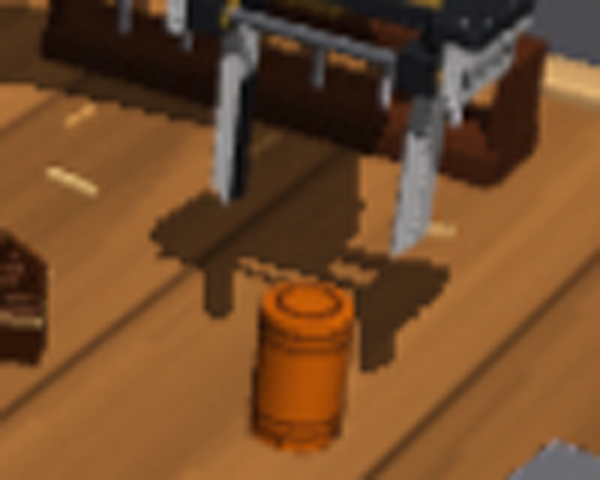

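Call:
step_arm --series '[[[0.002,-0.001,0.024],0],[[0.002,0,0.03],0],[[0.001,0,0.03],0],[[0,0,0.019],0],[[0,0,0],0],[[0,0,0],0]]'

```text
time: 9.32
eef_pos: [0.5555, 0.364, 0.0261]
orientation: [-180.0, 0.1, 88.9]
ft_force: [-0.2, 0.6, 1.3]
width: 0.094
```

Call:
step_arm --series '[[[0,0,0],0],[[0,0,0],0],[[0,0,0],0],[[0,0,0],0],[[0,0,0],0],[[0,0,0],0],[[0,0,0],0],[[0,0,0],0]]' --fingers 0

```text
time: 9.98
eef_pos: [0.5548, 0.3667, 0.0267]
orientation: [180.0, -0.0, 89.1]
ft_force: [-0.5, -0.7, 0.1]
width: 0.05
```

```bash
python3 -c "
from h import *
avg(3)
s=cam('scene');crop(s,340,100,100,80,6,'p7s.png')
"
```

```text
avg [554.81 366.76  26.76] sd [0.01 0.03 0.02]
```

View pics/p7s.png

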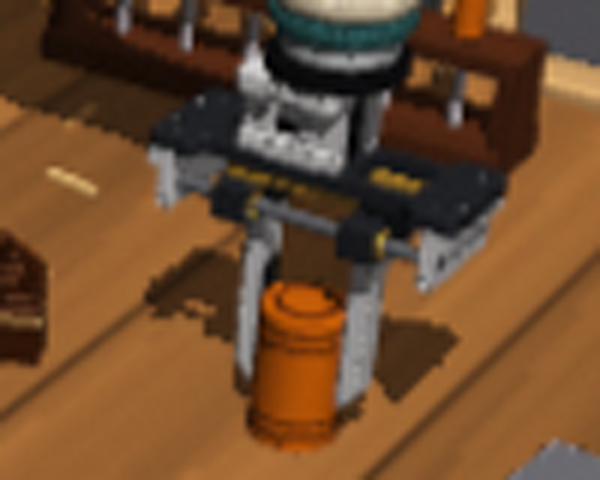

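Call:
step_arm --series '[[[0,0,-0.015],0],[[0,0,-0.03],0],[[0,0,-0.035],0],[[-0.01,0.002,-0.02],0],[[-0.03,0.006,0],0],[[-0.035,0.008,0],0],[[-0.035,0.008,0],0],[[-0.035,0.008,0],0],[[-0.035,0.008,0],0],[[-0.035,0.008,0],0]]'

```text
time: 11.02
eef_pos: [0.5987, 0.1491, 0.126]
orientation: [-179.9, 0.0, 89.1]
ft_force: [-0.9, 0.0, -1.2]
width: 0.0495
```

```bash
python3 mv.py .6165 .093 .1 89.04 5
```

```text
t 11.02 pos [598.7 149.1 126. ] rpy [-1.7993e+02  2.0000e-02  8.9120e+01] F [-0.9  0.  -1.2] width 49.5
d [ 17.8 -56.1 -26. ] turn(tool) 0.08
[[[-0.011, 0.004, 0.005], np.float64(0.0)], [[-0.011, 0.004, 0.005], np.float64(0.0)], [[-0.011, 0.004, 0.005], np.float64(0.0)], [[-0.011, 0.003, 0.005], np.float64(0.0)], [[-0.012, 0.004, 0.006], np.float64(0.0)]]
```

Call:
step_arm --series '[[[-0.02,0.006,0],0],[[-0.02,0.006,0],0],[[-0.01,0.004,0.015],0],[[-0.006,0.002,0.02],0],[[0,0,0.015],0],[[0,0,0],0],[[0,0,0],0],[[0,0,0],0]]'

```text
time: 11.68
eef_pos: [0.6165, 0.0954, 0.077]
orientation: [180.0, -0.0, 89.1]
ft_force: [1.0, -0.1, -1.2]
width: 0.0495
```

```bash
python3 mv.py .6165 .093 .0535 89.04 3; python3 -c "
from h import *
avg(3)
s=cam('scene');crop(s,310,170,90,75,8,'p8s.png')
"
```

```text
t 11.68 pos [616.5  95.4  77. ] rpy [ 1.7997e+02 -4.0000e-02  8.9140e+01] F [ 1.  -0.1 -1.2] width 49.5
d [ -0.   -2.4 -23.5] turn(tool) 0.1
[[[-0.001, 0.0, 0.008], np.float64(0.0)], [[-0.001, 0.0, 0.008], np.float64(0.0)], [[0.0, 0.0, 0.008], np.float64(0.0)]]
avg [616.91  95.4   77.53] sd [0.06 0.09 0.09]
```

View pics/p8s.png

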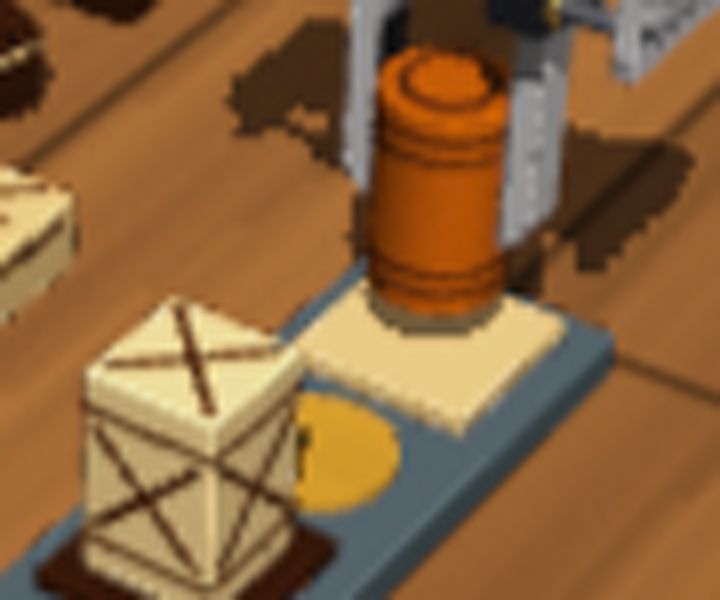

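```bash
python3 -c "
from h import *
s=cam('scene')
q=lambda p,k,o:(np.float64(p)+.5)/k-.5+o
print(np.round(unproj(s,q([[444,80],[444,84]],8,[310,170]),.1307)*1000,1))
for y in (.092,.095):
  print((proj(s,[[.6169,y,.1307]])-[310,170]+.5)*8)
"
```

```text
[[613.8  92.1 130.7]
 [615.1  89.9 130.7]]
[[452.27918011  83.46020014]]
[[456.76282995  79.54813368]]
```

Call:
step_arm --series '[[[-0.001,0,0.008],0],[[-0.001,0,0.008],0],[[0,0,0.006],0],[[0,0,0.003],0],[[0,0,0],0],[[0,0,0],0],[[0,0,0],0]]'

```text
time: 12.52
eef_pos: [0.6156, 0.092, 0.0523]
orientation: [-179.9, 0.1, 89.1]
ft_force: [-3.1, -1.7, 10.6]
width: 0.0494
```

```bash
python3 -c "
from h import *
avg(3); print(arm.observe()['ft_force'])
s=cam('scene');crop(s,310,170,90,75,8,'p9s.png')
"
```

```text
avg [615.67  92.05  52.27] sd [0.   0.01 0.  ]
[-3.70903676 -1.34721706 10.00508204]
```

View pics/p9s.png

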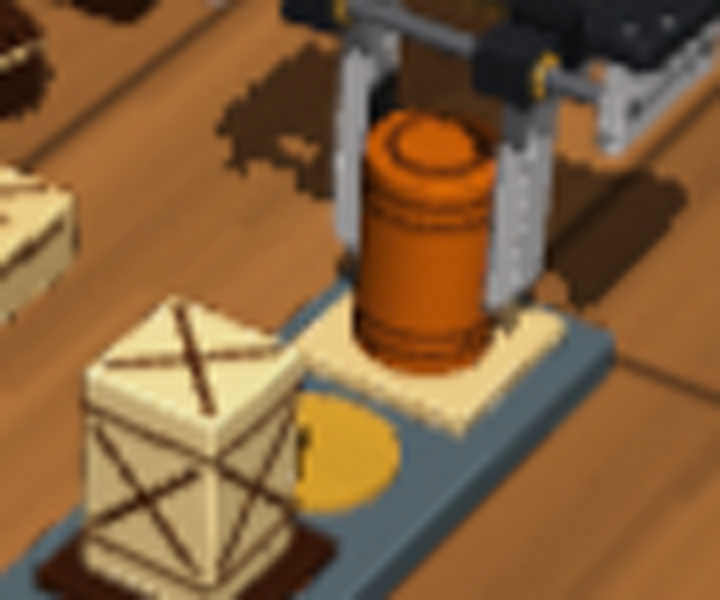

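Call:
step_arm --series '[[[0,0,0],0],[[0,0,0],0],[[0,0,0],0],[[0,0,0],0],[[0,0,-0.01],0],[[0,0,-0.03],0],[[0,0,-0.04],0],[[0,0,-0.04],0]]' --fingers 100

```text
time: 13.38
eef_pos: [0.6154, 0.0926, 0.1726]
orientation: [-179.9, 0.0, 89.1]
ft_force: [0.6, -0.7, -0.1]
width: 0.0935
```

Call:
step_arm --series '[[[-0.02,-0.003,0],0],[[-0.035,-0.006,0],0],[[-0.04,-0.007,0],0],[[-0.04,-0.007,0],0],[[-0.04,-0.007,0],0],[[-0.04,-0.007,0],0],[[-0.04,-0.007,0],0],[[-0.04,-0.007,0],0],[[-0.04,-0.007,0],0],[[-0.04,-0.007,0],0]]'

```text
time: 14.22
eef_pos: [0.5448, -0.2833, 0.1723]
orientation: [180.0, 0.0, 89.1]
ft_force: [0.2, -0.3, -0.1]
width: 0.094
```

```bash
python3 mv.py .5430 -.361 .12 89 4;python3 -c "
from h import *
s=cam('scene');crop(s,310,170,90,75,8,'p10s.png')
s=cam('top');crop(s,240,120,130,75,6,'p10t.png')"
```

```text
t 14.22 pos [ 544.8 -283.3  172.3] rpy [1.7996e+02 2.0000e-02 8.9100e+01] F [ 0.2 -0.3 -0.1] width 94.0
d [ -1.8 -77.7 -52.3] turn(tool) 0.1
[[[-0.019, 0.0, 0.013], np.float64(0.0)], [[-0.02, 0.0, 0.013], np.float64(0.0)], [[-0.019, 0.0, 0.013], np.float64(0.0)], [[-0.02, -0.001, 0.013], np.float64(0.0)]]
```

View pics/p10s.png

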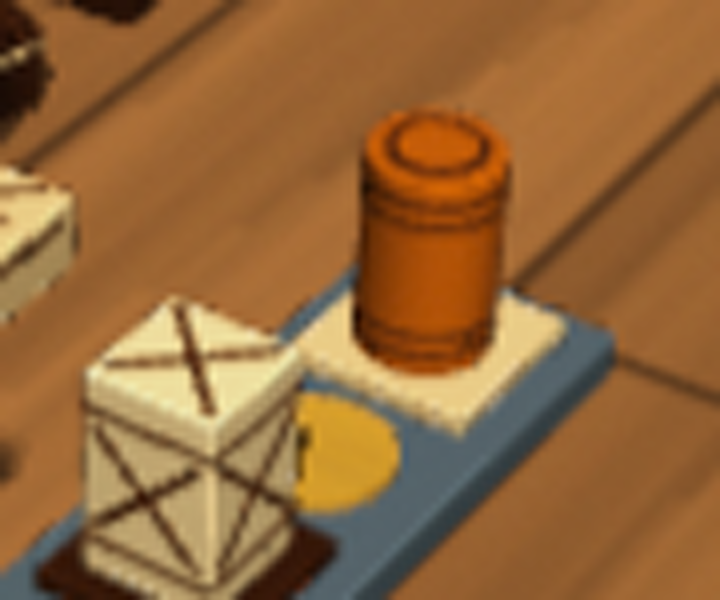

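View pics/p10t.png

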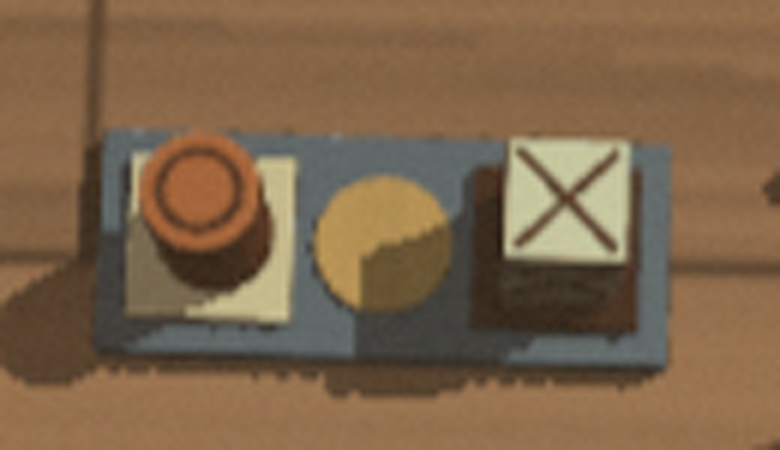

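```bash
python3 -c "
from h import *
s=cam('scene');c=cam('top')
q=lambda p,k,o:(np.float64(p)+.5)/k-.5+o
print(np.round(unproj(c,q([[201,190]],6,[240,120]),.106)*1000,1), np.round(unproj(s,q([[440,146],[193,354]],8,[310,170]),.106)*1000,1))
print(np.round(unproj(c,q([[132,154],[298,158],[290,324],[124,317]],6,[240,120]),.026)*1000,1).mean(0))
print(np.round(unproj(c,q([[382.5,243.5]],6,[240,120]),.022)*1000,1))
"
```

```text
[[615.9  87.  106. ]] [[615.6  89.6 106. ]
 [612.1 -57.6 106. ]]
[615.825  90.325  26.   ]
[[615.3  16.1  22. ]]
```

Call:
step_arm --series '[[[0.035,0.006,0],0],[[0.041,0.008,0],0],[[0.041,0.008,0],0],[[0.041,0.008,0],0],[[0.041,0.007,0],0],[[0.041,0.007,0],0],[[0.04,0.007,0],0],[[0.04,0.007,0],0],[[0.03,0.005,0],0],[[0.015,0.002,0],0]]'

```text
time: 15.25
eef_pos: [0.6154, 0.0915, 0.1722]
orientation: [180.0, -0.3, 89.7]
ft_force: [0.3, 0.0, -0.5]
width: 0.0942
```

Call:
step_arm --series '[[[0,0,0],0],[[0,0,0],0],[[0,0,0],0]]'

```text
time: 15.5
eef_pos: [0.6157, 0.0797, 0.1714]
orientation: [-180.0, 0.1, 89.0]
ft_force: [0.1, -1.1, 0.1]
width: 0.0937
```

```bash
python3 mv.py .6155 .0880 .055 89.04 4; python3 -c "
from h import *
avg(2)"
```

```text
t 15.5 pos [615.7  79.7 171.4] rpy [-1.7996e+02  1.3000e-01  8.8980e+01] F [ 0.1 -1.1  0.1] width 93.7
d [  -0.2    8.3 -116.4] turn(tool) -0.06
[[[0.002, 0.0, 0.029], np.float64(-0.0)], [[0.002, 0.0, 0.029], np.float64(-0.0)], [[0.002, 0.0, 0.029], np.float64(-0.0)], [[0.002, 0.0, 0.029], np.float64(-0.0)]]
avg [615.85  79.16 171.45] sd [0.06 0.   0.03]
```

Call:
step_arm --series '[[[0.005,0,0.01],0],[[0.004,0,0.02],0],[[0,0,0.035],0],[[0,0,0.03],0],[[0,0,0.021],0],[[0,0,0],0],[[0,0,0],0]]'

```text
time: 16.18
eef_pos: [0.6152, 0.0904, 0.0543]
orientation: [-179.8, 0.0, 89.0]
ft_force: [0.5, -0.2, -0.1]
width: 0.0938
```

Call:
step_arm --series '[[[0,0,0],0],[[0,0,0],0],[[0,0,0],0],[[0,0,0],0],[[0,0,0],0],[[0,0,0],0],[[0,0,0],0],[[0,0,0],0]]' --fingers 0

```text
time: 16.85
eef_pos: [0.6162, 0.0913, 0.0557]
orientation: [180.0, 0.0, 89.1]
ft_force: [-0.4, 0.1, 1.7]
width: 0.0498
```

Call:
step_arm --series '[[[0,0,-0.003],0],[[0,0,-0.003],0],[[0.002,0,0],0],[[0.001,0,0],0],[[0,0,0],0],[[0,0,0],0],[[0,0,0],0]]'

```text
time: 17.43
eef_pos: [0.6161, 0.0942, 0.0613]
orientation: [-180.0, 0.0, 89.1]
ft_force: [0.3, 0.1, -2.4]
width: 0.0497
```

```bash
python3 -c "
from h import *
avg(2)
s=cam('scene');crop(s,310,170,90,75,8,'p11s.png')"
```

```text
avg [616.15  94.22  61.37] sd [0.03 0.   0.04]
```

View pics/p11s.png

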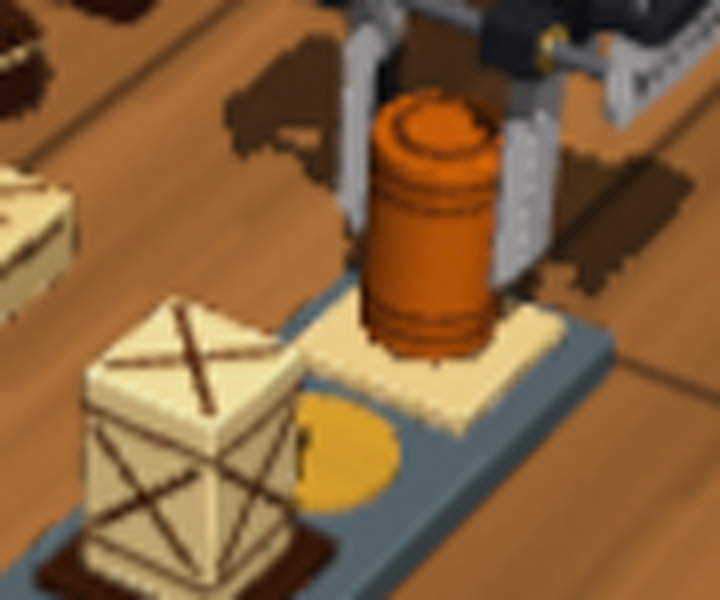

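Call:
step_arm --series '[[[0,0,0.003],0],[[0,0,0.003],0],[[0,0,0],0],[[0,0,0],0]]'

```text
time: 17.92
eef_pos: [0.6164, 0.0943, 0.0555]
orientation: [180.0, -0.0, 89.1]
ft_force: [-0.3, -0.2, 0.1]
width: 0.05
```

Call:
step_arm --series '[[[0,0,0],0],[[0,0,0],0],[[0,0,0],0],[[0,0,0],0],[[0,0,-0.01],0],[[0,0,-0.03],0],[[0,0,-0.04],0],[[0,0,-0.04],0]]' --fingers 100

```text
time: 18.58
eef_pos: [0.6153, 0.0942, 0.1768]
orientation: [-179.9, 0.0, 89.1]
ft_force: [0.2, 1.0, 0.7]
width: 0.0938
```

Call:
step_arm --series '[[[-0.02,-0.003,0],0],[[-0.035,-0.006,0],0],[[-0.04,-0.007,0],0],[[-0.04,-0.007,0],0],[[-0.04,-0.007,0],0],[[-0.04,-0.007,0],0],[[-0.04,-0.007,0],0],[[-0.04,-0.007,0],0],[[-0.04,-0.007,0],0],[[-0.04,-0.007,0],0]]'

```text
time: 19.42
eef_pos: [0.5448, -0.2816, 0.1765]
orientation: [179.9, 0.0, 89.1]
ft_force: [0.6, -0.2, -0.0]
width: 0.0941
```

Call:
step_arm --series '[[[-0.03,0,0],0],[[-0.02,0,0],0],[[-0.01,0,0],0],[[0,0,0],0],[[0,0,0],0],[[0,0,0],0]]'

```text
time: 19.92
eef_pos: [0.5452, -0.3369, 0.1757]
orientation: [180.0, -0.1, 89.3]
ft_force: [-0.7, 1.0, 0.9]
width: 0.0943
```

```bash
python3 mv.py .5430 -.361 .12 89 3;python3 -c "
from h import *
s=cam('scene');crop(s,310,170,90,75,8,'p12s.png')
s=cam('top');crop(s,240,120,130,75,6,'p12t.png')"
```

```text
t 19.92 pos [ 545.2 -336.9  175.7] rpy [ 1.7998e+02 -9.0000e-02  8.9270e+01] F [-0.7  1.   0.9] width 94.3
d [ -2.2 -24.1 -55.7] turn(tool) 0.27
[[[-0.008, -0.001, 0.019], np.float64(0.1)], [[-0.008, 0.0, 0.018], np.float64(0.1)], [[-0.008, -0.001, 0.019], np.float64(0.1)]]
```

View pics/p12t.png

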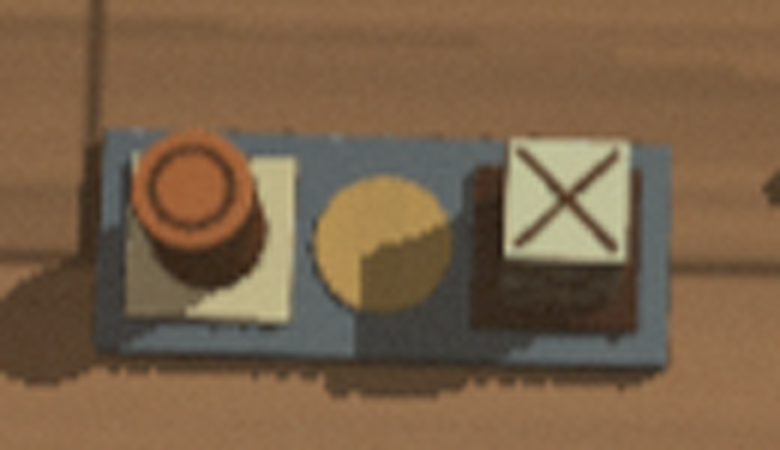

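Call:
step_arm --series '[[[-0.008,-0.001,0.015],0],[[-0.008,-0.001,0.018],0],[[-0.006,0,0.02],0],[[0,0,0],0],[[0,0,0],0],[[0,0,0],0],[[0,0,0],0]]'

```text
time: 20.6
eef_pos: [0.5434, -0.3608, 0.124]
orientation: [179.9, 0.0, 89.2]
ft_force: [0.5, -0.6, 0.5]
width: 0.0938
```

```bash
python3 mv.py .5430 -.361 .024 89 3;python3 -c "
from h import *
avg(2)
s=cam('scene');crop(s,180,220,110,90,6,'p13s.png')"
```

```text
t 20.6 pos [ 543.4 -360.8  124. ] rpy [1.7987e+02 3.0000e-02 8.9180e+01] F [ 0.5 -0.6  0.5] width 93.8
d [  -0.4   -0.2 -100. ] turn(tool) 0.18
[[[0.0, 0.0, 0.033], np.float64(0.1)], [[0.0, 0.0, 0.034], np.float64(0.1)], [[0.0, 0.0, 0.033], np.float64(0.1)]]
avg [ 543.13 -361.14  123.93] sd [0.11 0.1  0.07]
```

View pics/p13s.png

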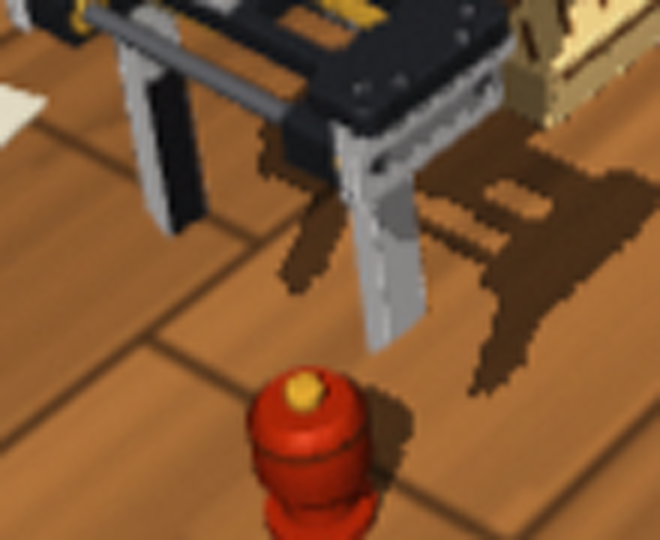

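Call:
step_arm --series '[[[0,0,0.02],0],[[0,0,0.03],0],[[0,0,0.03],0],[[0,0,0.02],0],[[0,0,0],0],[[0,0,0],0],[[0,0,0],0]]'

```text
time: 21.33
eef_pos: [0.5433, -0.3621, 0.0241]
orientation: [179.9, 0.1, 89.1]
ft_force: [-0.3, 0.3, 0.2]
width: 0.0941
```

Call:
step_arm --series '[[[0,0,0],0],[[0,0,0],0],[[0,0,0],0],[[0,0,0],0],[[0,0,0],0],[[0,0,0],0],[[0,0,0],0],[[0,0,0],0],[[0,0,0],0]]' --fingers 0

```text
time: 22.08
eef_pos: [0.5421, -0.3616, 0.0225]
orientation: [180.0, -0.0, 89.1]
ft_force: [0.5, 0.2, 0.6]
width: 0.0432
```

```bash
python3 -c "
from h import *
avg(2)
s=cam('scene');crop(s,180,220,110,90,6,'p14s.png')"
```

```text
avg [ 542.09 -361.58   22.47] sd [0.   0.03 0.02]
```

View pics/p14s.png

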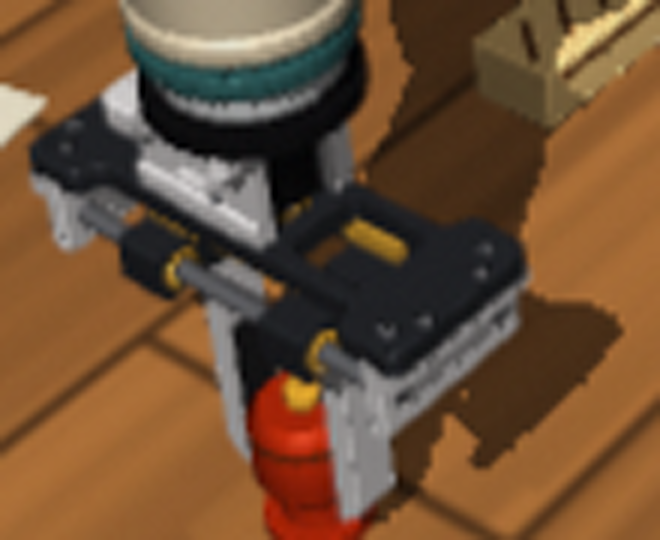

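Call:
step_arm --series '[[[0,0,-0.01],0],[[0,0,-0.03],0],[[0,0,-0.035],0],[[0,0,-0.035],0],[[0,0,-0.03],0],[[0.01,0.002,-0.01],0],[[0.03,0.005,0],0],[[0.04,0.007,0],0],[[0.04,0.007,0],0],[[0.04,0.007,0],0]]'

```text
time: 23.07
eef_pos: [0.572, -0.1998, 0.1722]
orientation: [-180.0, -0.0, 89.1]
ft_force: [0.6, -0.4, -0.2]
width: 0.0436
```

Call:
step_arm --series '[[[0.04,0.008,0],0],[[0.04,0.008,0],0],[[0.04,0.008,0],0],[[0.035,0.007,0],0],[[0.03,0.006,0],0],[[0.02,0.004,0],0],[[0.01,0.002,0],0],[[0,0,0],0],[[0,0,0],0],[[0,0,0],0]]'

```text
time: 23.9
eef_pos: [0.6184, 0.0096, 0.1722]
orientation: [-179.9, 0.1, 88.9]
ft_force: [-0.9, -0.5, -0.8]
width: 0.0434
```

```bash
python3 mv.py .6153 .0155 .1 89.04 3;python3 -c "
from h import *
avg(2)
s=cam('scene');crop(s,280,130,120,100,6,'p15s.png')"
```

```text
t 23.9 pos [618.4   9.6 172.2] rpy [-1.7994e+02  1.1000e-01  8.8950e+01] F [-0.9 -0.5 -0.8] width 43.4
d [ -3.1   5.9 -72.2] turn(tool) -0.09
[[[0.002, -0.001, 0.024], np.float64(-0.0)], [[0.002, -0.001, 0.024], np.float64(-0.0)], [[0.002, -0.001, 0.024], np.float64(-0.0)]]
avg [618.57   9.47 172.3 ] sd [0.06 0.09 0.05]
```

View pics/p15s.png

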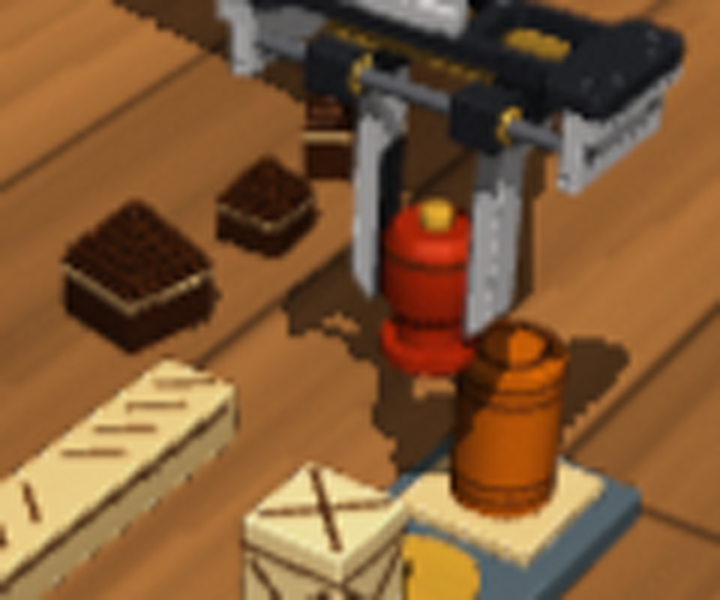

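Call:
step_arm --series '[[[0.003,-0.001,0],0],[[0.003,-0.001,0.01],0],[[0,-0.001,0.03],0],[[0,0,0.03],0],[[0,0,0.025],0],[[0,0,0.01],0],[[0,0,0],0],[[0,0,0],0],[[0,0,0],0]]'

```text
time: 24.8
eef_pos: [0.6173, 0.0186, 0.0689]
orientation: [179.9, -0.0, 89.1]
ft_force: [0.6, 0.0, -0.9]
width: 0.0434
```

```bash
python3 mv.py .6153 .0155 .0455 89.04 3;python3 -c "
from h import *
p=avg(3)
s=cam('scene');crop(s,310,160,90,75,8,'p16s.png')
print((proj(s,[[p[0],p[1],p[2]-.0225+.0675]])-[310,160]+.5)*8)"
```

```text
t 24.8 pos [617.3  18.6  68.9] rpy [ 1.7985e+02 -3.0000e-02  8.9100e+01] F [ 0.6  0.  -0.9] width 43.4
d [ -2.   -3.1 -23.4] turn(tool) 0.06
[[[-0.001, -0.001, 0.008], np.float64(0.0)], [[-0.001, 0.0, 0.008], np.float64(0.0)], [[-0.001, -0.001, 0.007], np.float64(0.0)]]
avg [617.35  18.46  69.12] sd [0.1  0.05 0.05]
[[336.22478358 305.98953904]]
```

View pics/p16s.png

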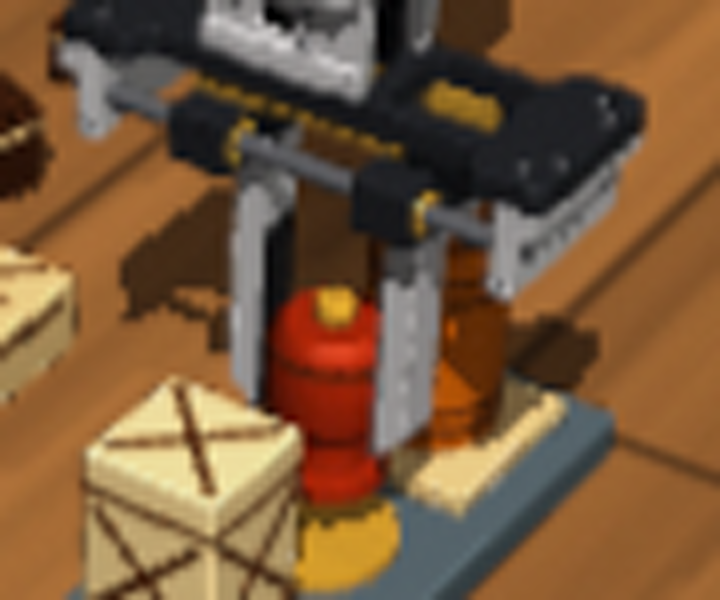

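Call:
step_arm --series '[[[-0.001,-0.001,0.008],0],[[-0.001,-0.001,0.008],0],[[-0.001,0,0.006],0],[[0,0,0.002],0],[[0,0,0],0],[[0,0,0],0],[[0,0,0],0]]'

```text
time: 25.58
eef_pos: [0.6132, 0.0149, 0.0436]
orientation: [-179.9, 0.0, 89.1]
ft_force: [-2.1, -0.4, 6.3]
width: 0.0434
```

```bash
python3 -c "
from h import *
p=avg(3); print(arm.observe()['ft_force'])"
```

```text
avg [613.19  14.96  43.61] sd [0.02 0.02 0.02]
[-2.42706325  0.1565125   7.63562642]
```

Call:
step_arm --series '[[[0,0,-0.003],0],[[0,0.002,0],0],[[0,0,0],0],[[0,0,0],0]]'

```text
time: 26.07
eef_pos: [0.616, 0.0152, 0.0461]
orientation: [-180.0, -0.0, 89.1]
ft_force: [-0.4, 0.6, -1.3]
width: 0.0434
```

```bash
python3 -c "
from h import *
p=avg(3); print(arm.observe()['ft_force'])"
```

```text
avg [615.84  15.26  46.11] sd [0.03 0.03 0.05]
[-0.17481901 -0.22532913 -0.23081493]
```

Call:
step_arm --series '[[[0,0,0.001],0],[[0,0,0.001],0],[[0,0,0],0],[[0,0,0],0]]'

```text
time: 26.55
eef_pos: [0.6159, 0.0153, 0.0444]
orientation: [-180.0, -0.0, 89.1]
ft_force: [0.7, 0.6, -0.1]
width: 0.0434
```

Call:
step_arm --series '[[[0,0,0],0],[[0,0,0],0],[[0,0,0],0],[[0,0,0],0],[[0,0,0],0],[[0,0,-0.01],0],[[0,0,-0.03],0],[[0,0,-0.04],0],[[0,0,-0.04],0]]' --fingers 100

```text
time: 27.3
eef_pos: [0.6151, 0.0153, 0.1658]
orientation: [-179.9, -0.0, 89.1]
ft_force: [0.4, 0.0, 0.4]
width: 0.0939
```

Call:
step_arm --series '[[[-0.004,-0.02,0],0],[[-0.009,-0.035,0],0],[[-0.009,-0.035,0],0],[[-0.009,-0.035,0],0],[[-0.009,-0.025,0],0],[[0,-0.015,0],0],[[0,0,0],0],[[0,0,0],0],[[0,0,0],0]]'

```text
time: 28.05
eef_pos: [0.4523, -0.0218, 0.1652]
orientation: [179.8, -0.0, 89.1]
ft_force: [0.5, -0.3, 0.3]
width: 0.0939
```

```bash
python3 mv.py .4493 -.028 .1 89.5 3;python3 -c "
from h import *
p=avg(2)
s=cam('scene');crop(s,280,150,120,100,6,'p17s.png')
s=cam('top');crop(s,240,120,130,110,6,'p17t.png')"
```

```text
t 28.05 pos [452.3 -21.8 165.2] rpy [ 1.7984e+02 -2.0000e-02  8.9120e+01] F [ 0.5 -0.3  0.3] width 93.9
d [ -3.   -6.2 -65.2] turn(tool) -0.38
[[[-0.002, -0.001, 0.022], np.float64(-0.1)], [[-0.002, -0.001, 0.022], np.float64(-0.1)], [[-0.002, -0.001, 0.021], np.float64(-0.1)]]
avg [452.18 -21.7  164.82] sd [0.12 0.01 0.1 ]
```

View pics/p17s.png

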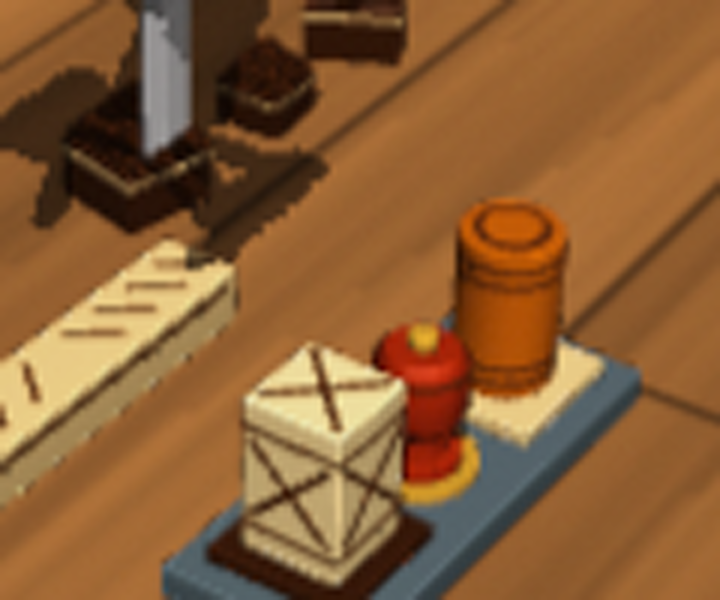

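View pics/p17t.png

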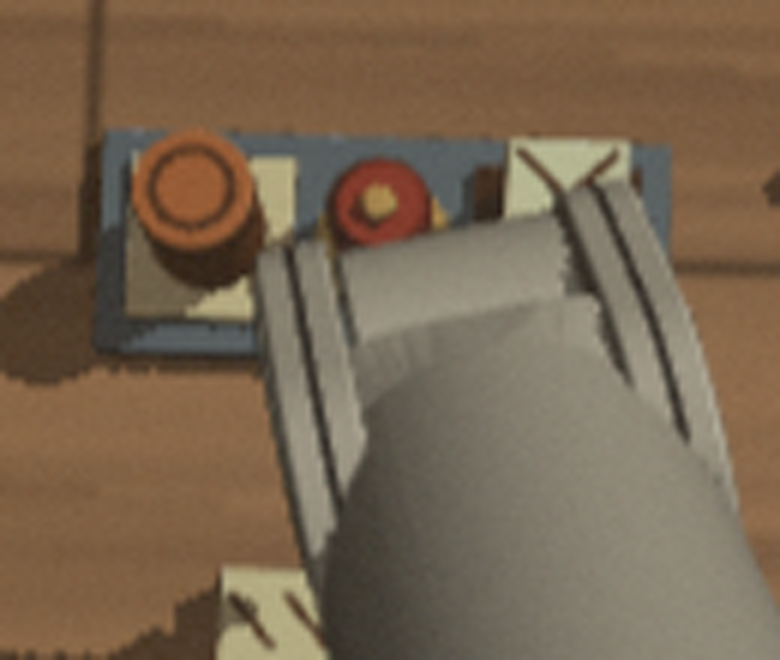

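Call:
step_arm --series '[[[-0.003,-0.002,0.02],-0.2],[[-0.003,-0.001,0.03],-0.2],[[0,0,0.035],0],[[0,0,0.03],0],[[0,0,0.02],0],[[0,0,0.01],0],[[0,0,0],0],[[0,0,0],0],[[0,0,0],0]]'

```text
time: 29.0
eef_pos: [0.4481, -0.0279, 0.0199]
orientation: [179.9, -0.0, 89.5]
ft_force: [-0.4, -0.8, 0.8]
width: 0.0944
```

```bash
python3 mv.py .4493 -.028 .007 89.5 2;python3 -c "
from h import *
p=avg(2)"
```

```text
t 29.0 pos [448.1 -27.9  19.9] rpy [ 1.7994e+02 -1.0000e-02  8.9510e+01] F [-0.4 -0.8  0.8] width 94.4
d [  1.2  -0.1 -12.9] turn(tool) 0.01
[[[0.0, 0.001, 0.006], np.float64(0.0)], [[0.0, 0.0, 0.007], np.float64(0.0)]]
avg [448.21 -28.02  20.3 ] sd [0.01 0.04 0.06]
```

Call:
step_arm --series '[[[0,0.001,0.006],0],[[0,0,0.005],0],[[0,0,0.002],0],[[0,0,0],0],[[0,0,0],0]]'

```text
time: 29.52
eef_pos: [0.4485, -0.0282, 0.0066]
orientation: [180.0, -0.0, 89.5]
ft_force: [0.7, 0.2, 0.2]
width: 0.094
```

Call:
step_arm --series '[[[0,0,0],0],[[0,0,0],0],[[0,0,0],0],[[0,0,0],0],[[0,0,0],0],[[0,0,0],0],[[0,0,0],0],[[0,0,0],0],[[0,0,0],0],[[0,0,0],0]]' --fingers 0

```text
time: 30.35
eef_pos: [0.4483, -0.0281, 0.0065]
orientation: [180.0, -0.0, 89.5]
ft_force: [0.1, -0.5, -0.3]
width: 0.0439
```

```bash
python3 -c "
from h import *
p=avg(2)
s=cam('scene');crop(s,240,140,120,100,6,'p18s.png')"
```

```text
avg [448.33 -28.06   6.49] sd [0.01 0.   0.  ]
```

View pics/p18s.png

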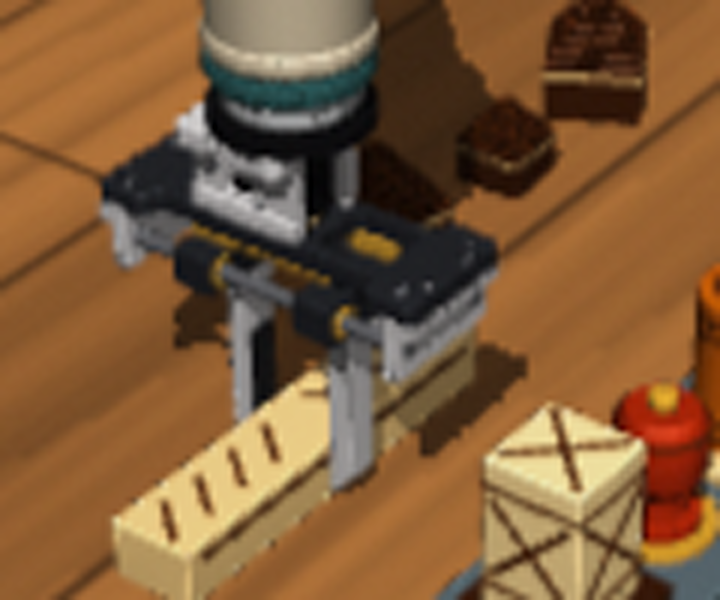

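Call:
step_arm --series '[[[0,0,-0.006],0],[[0,0,-0.012],0],[[0,0,-0.025],0],[[0,0,-0.035],0],[[0,0,-0.035],0],[[0,0,-0.03],0],[[0,0,-0.015],0],[[0,0,0],0],[[0,0,0],0],[[0,0,0],0]]'

```text
time: 31.33
eef_pos: [0.4471, -0.0284, 0.1635]
orientation: [-179.9, 0.0, 89.5]
ft_force: [0.1, 0.0, -2.5]
width: 0.0441
```

```bash
python3 mv.py .6153 .0153 .165 89.04 8;python3 -c "
from h import *
s=cam('scene');crop(s,240,120,120,100,6,'p19s.png')"
```

```text
t 31.33 pos [447.1 -28.4 163.5] rpy [-1.7987e+02  1.0000e-02  8.9480e+01] F [ 0.1  0.  -2.5] width 44.1
d [168.2  43.7   1.5] turn(tool) 0.44
[[[0.006, 0.021, 0.0], np.float64(0.1)], [[0.006, 0.021, 0.0], np.float64(0.1)], [[0.006, 0.021, 0.0], np.float64(0.1)], [[0.006, 0.021, 0.0], np.float64(0.1)], [[0.005, 0.021, 0.0], np.float64(0.1)], [[0.006, 0.021, -0.001], np.float64(0.1)], [[0.006, 0.021, 0.0], np.float64(0.1)], [[0.005, 0.021, -0.001], np.float64(0.1)]]
```

View pics/p19s.png

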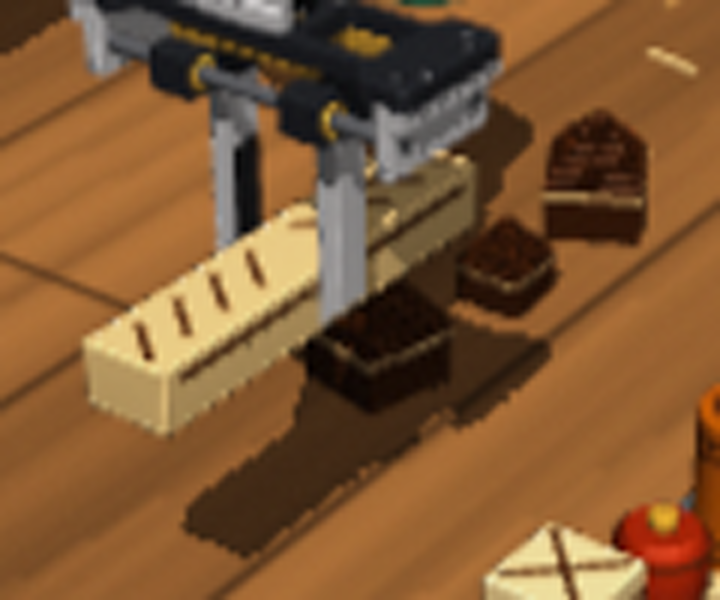

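Lintel is level in the grip; carry it over.

Call:
step_arm --series '[[[0.003,0.01,0],0.1],[[0.006,0.02,0],0.1],[[0.007,0.025,0],0.1],[[0.007,0.025,0],0.1],[[0.006,0.025,0],0],[[0.006,0.025,0],0],[[0.005,0.02,0],0],[[0.003,0.012,0],0],[[0.001,0.006,0],0],[[0,0,0],0]]'

```text
time: 32.22
eef_pos: [0.6176, 0.0144, 0.1628]
orientation: [-179.9, -0.0, 89.1]
ft_force: [0.1, -0.2, -1.8]
width: 0.0439
```

Call:
step_arm --series '[[[0,0,0],0],[[0,0,0],0],[[0,0,0],0]]'

```text
time: 32.47
eef_pos: [0.6159, 0.0132, 0.1643]
orientation: [-179.9, 0.0, 89.1]
ft_force: [-0.4, 0.0, -1.7]
width: 0.0438
```

```bash
python3 mv.py .6153 .0153 .125 89.04 4;python3 -c "
from h import *
avg(2)
s=cam('scene');crop(s,270,120,130,120,5,'p20s.png')"
```

```text
t 32.47 pos [615.9  13.2 164.3] rpy [-1.7994e+02  3.0000e-02  8.9090e+01] F [-0.4  0.  -1.7] width 43.8
d [ -0.6   2.1 -39.3] turn(tool) 0.05
[[[0.001, 0.0, 0.01], np.float64(0.0)], [[0.0, 0.0, 0.01], np.float64(0.0)], [[0.001, 0.0, 0.01], np.float64(0.0)], [[0.0, -0.001, 0.009], np.float64(0.0)]]
avg [616.21  13.2  164.6 ] sd [0.1  0.   0.07]
```

View pics/p20s.png

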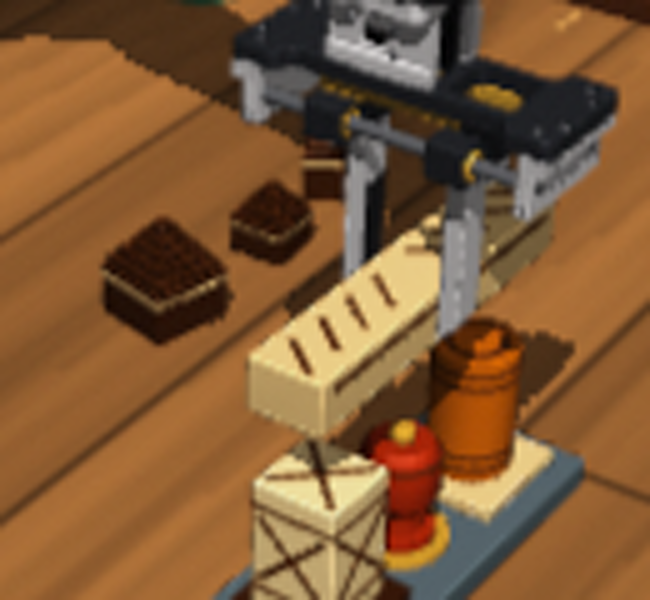

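Call:
step_arm --series '[[[0.001,0,0.005],0],[[0.001,-0.001,0.012],0],[[0,0,0.015],0],[[0,0,0.01],0],[[0,0,0.005],0],[[0,0,0],0],[[0,0,0],0],[[0,0,0],0]]'

```text
time: 33.28
eef_pos: [0.6165, 0.0158, 0.1181]
orientation: [179.9, -0.0, 89.1]
ft_force: [1.7, -0.6, -2.1]
width: 0.0438
```

```bash
python3 mv.py .6153 .0153 .1125 89.04 2 4;python3 -c "
from h import *
avg(2)
s=cam('scene');crop(s,270,120,130,120,5,'p21s.png')"
```

```text
t 33.28 pos [616.5  15.8 118.1] rpy [ 1.7992e+02 -1.0000e-02  8.9100e+01] F [ 1.7 -0.6 -2.1] width 43.8
d [-1.2 -0.5 -5.6] turn(tool) 0.06
[[[-0.0002, -0.0006, 0.0028], np.float64(0.0)], [[-0.0003, -0.0006, 0.0028], np.float64(0.0)]]
avg [616.51  15.69 118.24] sd [0.02 0.04 0.  ]
```

View pics/p21s.png

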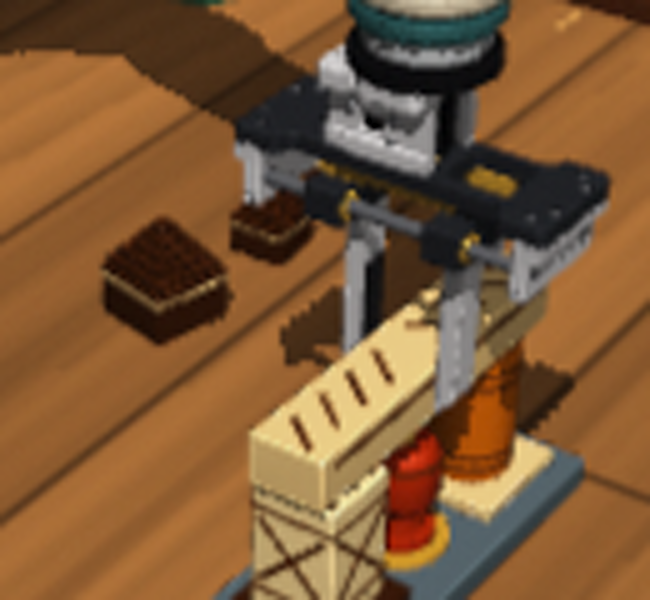

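Call:
step_arm --series '[[[0,-0.001,0.002],0],[[0,0,0.002],0],[[0,0,0.001],0],[[0,0,0],0],[[0,0,0],0],[[0,0,0],0]]'

```text
time: 33.93
eef_pos: [0.6148, 0.0156, 0.1126]
orientation: [-180.0, 0.0, 89.1]
ft_force: [-1.8, -0.6, -0.3]
width: 0.0435
```

```bash
python3 -c "
from h import *
avg(3);print(arm.observe()['ft_force'])
s=cam('scene');crop(s,300,150,90,100,6,'p22s.png')
c=cam('top');crop(c,240,120,130,60,6,'p22t.png')"
```

```text
avg [614.84  15.59 112.56] sd [0.01 0.01 0.01]
[-0.77024098  0.05217276 -0.21895403]
```

View pics/p22s.png

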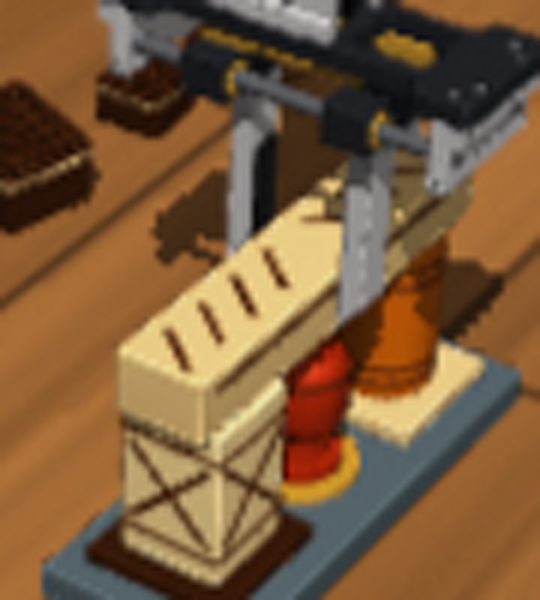

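View pics/p22t.png

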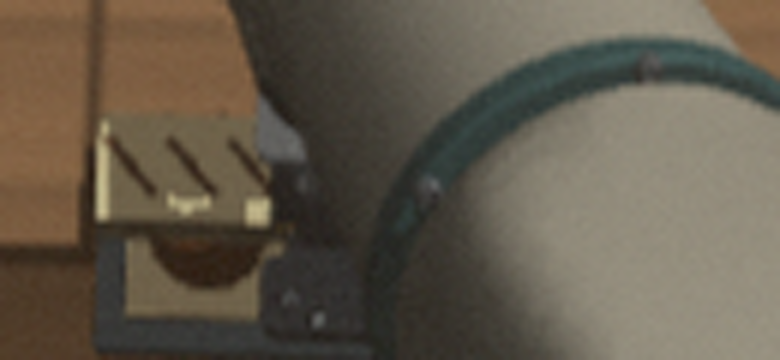

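```bash
python3 -c "
from h import *
c=cam('top');s=cam('scene')
q=lambda p,k,o:(np.float64(p)+.5)/k-.5+o
print(unproj(c,q([[100,115],[94,220]],6,[240,120]),.138)*1000)
print(unproj(s,q([[119,352],[206,393]],6,[300,150]),.138)*1000)"
```

```text
[[637.06838196 124.10554676 138.        ]
 [594.80013291 124.82173804 138.        ]]
[[594.17699166 -95.05942436 138.        ]
 [638.10118714 -97.5406054  138.        ]]
```

Call:
step_arm --series '[[[0,0,0],0],[[0,0,0],0],[[0,0,0],0],[[0,0,0],0],[[0,0,0],0],[[0,0,-0.01],0],[[0,0,-0.03],0],[[0,0,-0.04],0],[[0,0,-0.02],0]]' --fingers 100

```text
time: 35.03
eef_pos: [0.6167, 0.0163, 0.2171]
orientation: [179.7, -0.1, 89.1]
ft_force: [0.6, -0.2, 0.8]
width: 0.0935
```

```bash
python3 mv.py .3744 .25 .16 89.7 10
```

```text
t 35.03 pos [616.7  16.3 217.1] rpy [ 1.797e+02 -5.000e-02  8.911e+01] F [ 0.6 -0.2  0.8] width 93.5
d [-242.3  233.7  -57.1] turn(tool) -0.59
[[[0.023, -0.025, 0.006], np.float64(-0.1)], [[0.023, -0.025, 0.006], np.float64(-0.1)], [[0.023, -0.024, 0.006], np.float64(-0.1)], [[0.023, -0.024, 0.006], np.float64(-0.1)], [[0.023, -0.024, 0.006], np.float64(-0.1)], [[0.023, -0.024, 0.005], np.float64(-0.1)], [[0.023, -0.025, 0.006], np.float64(-0.1)], [[0.024, -0.024, 0.005], np.float64(-0.1)], [[0.023, -0.025, 0.006], np.float64(-0.1)], [[0.024, -0.024, 0.005], np.float64(-0.1)]]
```

Call:
step_arm --series '[[[0.012,-0.012,0],-0.1],[[0.023,-0.025,0],-0.1],[[0.026,-0.026,0],-0.1],[[0.026,-0.026,0],-0.1],[[0.026,-0.027,0.01],0],[[0.026,-0.027,0.01],0],[[0.026,-0.027,0.01],0],[[0.026,-0.027,0.01],0],[[0.023,-0.025,0.01],0],[[0.012,-0.012,0.007],0]]'

```text
time: 35.87
eef_pos: [0.3799, 0.2469, 0.1558]
orientation: [-180.0, -0.1, 89.8]
ft_force: [-0.1, 0.0, 0.1]
width: 0.0938
```

Call:
step_arm --series '[[[0,0,0],0],[[0,0,0],0],[[0,0,0],0],[[0,0,0],0]]'

```text
time: 36.2
eef_pos: [0.3848, 0.2432, 0.156]
orientation: [179.9, -0.0, 89.3]
ft_force: [0.1, 0.0, -0.5]
width: 0.0943
```

```bash
python3 mv.py .3744 .25 .07 89.5 4;python3 -c "
from h import *
avg(2)
s=cam('scene');crop(s,270,100,130,120,5,'p23s.png')
c=cam('top');crop(c,140,120,240,160,3,'p23t.png')"
```

```text
t 36.2 pos [384.8 243.2 156. ] rpy [ 1.7991e+02 -1.0000e-02  8.9350e+01] F [ 0.1  0.  -0.5] width 94.3
d [-10.4   6.8 -86. ] turn(tool) -0.15
[[[0.002, -0.003, 0.022], np.float64(-0.0)], [[0.002, -0.002, 0.021], np.float64(-0.0)], [[0.001, -0.003, 0.022], np.float64(-0.0)], [[0.002, -0.002, 0.021], np.float64(-0.0)]]
avg [384.57 243.13 155.89] sd [0.09 0.02 0.03]
```

View pics/p23s.png

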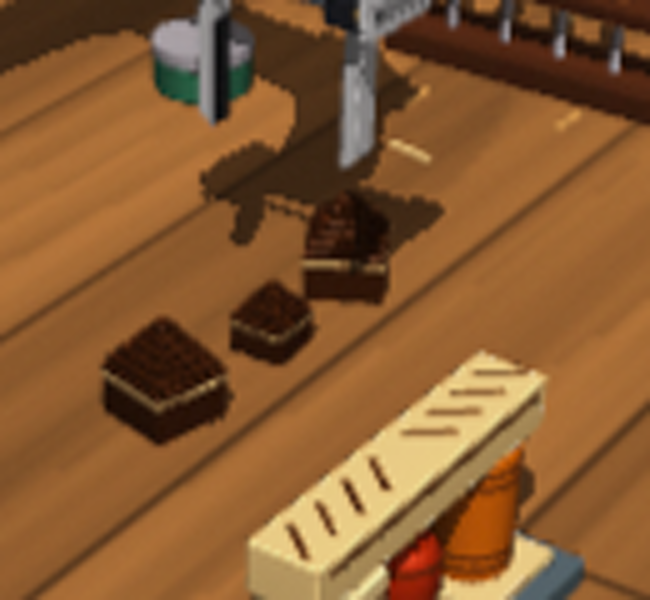

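View pics/p23t.png

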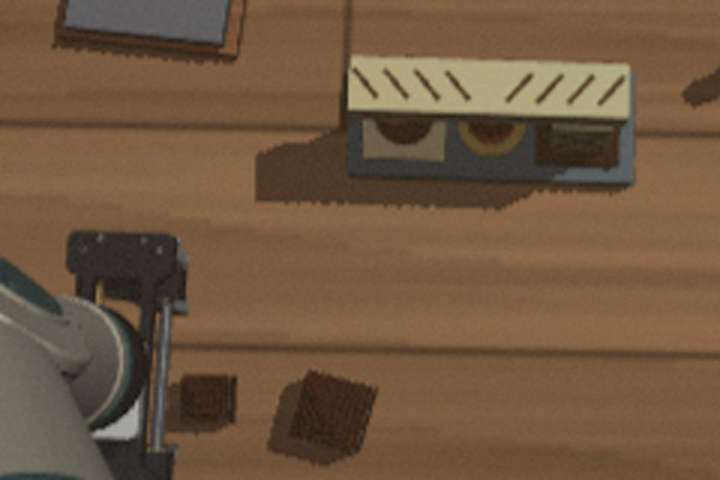

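```bash
python3 -c "
from h import *
s=cam('scene');c=cam('top')
crop(s,306,142,40,40,15,'cap_s.png')
crop(c,185,235,40,40,15,'cap_t.png')
for cc,o in ((s,[306,142]),(c,[185,235])):
  for yaw in (-1,):
    a=np.radians(yaw);R=np.array([[np.cos(a),-np.sin(a)],[np.sin(a),np.cos(a)]])
    P=[]
    for z in (0,.026):
      for sx,sy in ((1,1),(1,-1),(-1,-1),(-1,1)): P.append([*(np.array([.3744,.25])+R@np.array([sx,sy])*.02),z])
    u=(proj(cc,P)-o+.5)*15-.5
    f='pics/cap_s.png' if cc is s else 'pics/cap_t.png'
    im=cv2.imread(f)
    im=np.clip(im.astype(float)*1.5,0,255).astype(np.uint8)
    for k in (0,4): cv2.polylines(im,[np.int32(np.round(u[k:k+4]))],True,(0,255,0) if k else (255,255,0),1)
    cv2.imwrite(f,im)
a=cv2.imread('pics/cap_s.png');b=cv2.imread('pics/cap_t.png');cv2.imwrite('pics/cap2.png',cv2.resize(np.hstack([a,b]),(800,400)))
"
```

```text
(no output)
```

View pics/cap2.png

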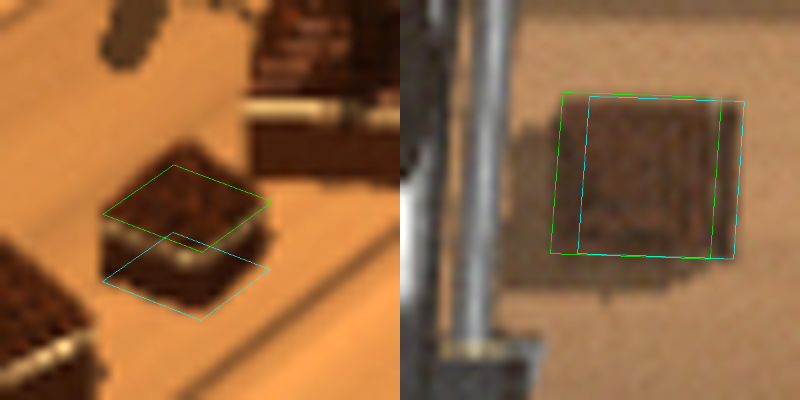

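Call:
step_arm --series '[[[0.003,-0.004,0.005],-0.3],[[0.003,-0.004,0.02],-0.3],[[0.002,-0.003,0.03],0],[[0,0,0.03],0],[[0,0,0.025],0],[[0,0,0.015],0],[[0,0,0.005],0],[[0,0,0],0],[[0,0,0],0],[[0,0,0],0]]'

```text
time: 37.33
eef_pos: [0.3728, 0.2526, 0.0263]
orientation: [179.9, -0.1, 90.1]
ft_force: [0.1, -0.9, 0.3]
width: 0.0938
```

```bash
python3 mv.py .3738 .2508 .006 90 4 4;python3 -c "
from h import *
avg(2)
s=cam('scene');crop(s,270,100,110,90,7,'p24s.png')"
```

```text
t 37.33 pos [372.8 252.6  26.3] rpy [ 1.7993e+02 -7.0000e-02  9.0100e+01] F [ 0.1 -0.9  0.3] width 93.8
d [  1.   -1.8 -20.3] turn(tool) 0.1
[[[-0.0005, 0.0003, 0.0051], np.float64(0.0)], [[-0.0004, 0.0002, 0.0051], np.float64(0.0)], [[-0.0005, 0.0003, 0.0051], np.float64(0.0)], [[-0.0004, 0.0002, 0.005], np.float64(0.0)]]
avg [372.97 252.55  26.48] sd [0.02 0.05 0.01]
```

View pics/p24s.png

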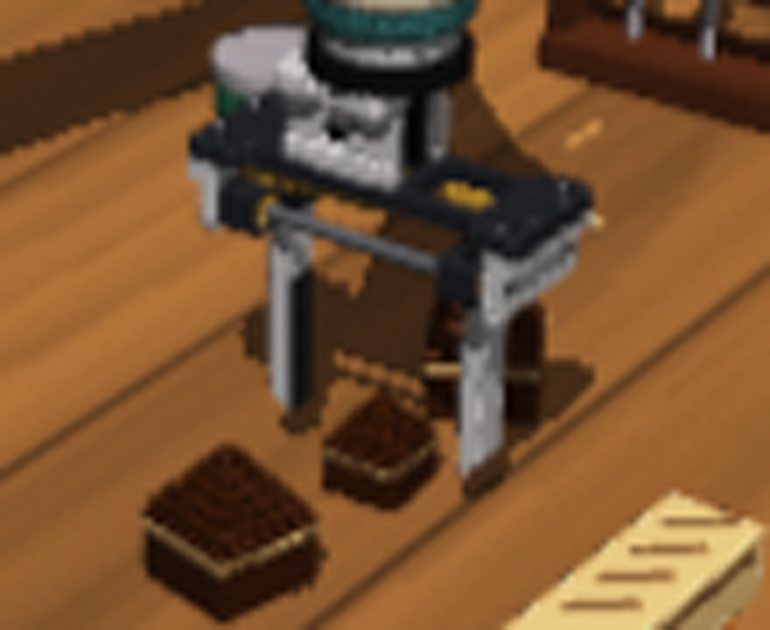

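Call:
step_arm --series '[[[-0.001,0.001,0.006],0],[[-0.001,0,0.006],0],[[0,0,0.006],0],[[0,0,0.002],0],[[0,0,0],0],[[0,0,0],0]]'

```text
time: 37.98
eef_pos: [0.373, 0.2499, 0.0051]
orientation: [-180.0, 0.0, 90.1]
ft_force: [0.7, 0.9, 0.4]
width: 0.094
```

Call:
step_arm --series '[[[0,0,0],0],[[0,0,0],0],[[0,0,0],0],[[0,0,0],0],[[0,0,0],0],[[0,0,0],0],[[0,0,0],0],[[0,0,0],0],[[0,0,0],0],[[0,0,0],0]]' --fingers 0

```text
time: 38.82
eef_pos: [0.3733, 0.2501, 0.0055]
orientation: [180.0, -0.0, 90.1]
ft_force: [0.1, -0.3, 0.9]
width: 0.04
```

Call:
step_arm --series '[[[0,0,-0.01],0],[[0,0,-0.03],0],[[0,0,-0.04],0],[[0,0,-0.04],0],[[0,0,-0.04],0],[[0,0,-0.03],0],[[0,0,-0.015],0],[[0,0,0],0],[[0,0,0],0],[[0,0,0],0]]'

```text
time: 39.65
eef_pos: [0.3726, 0.2492, 0.2093]
orientation: [-179.9, 0.1, 90.1]
ft_force: [-0.3, -0.8, -1.5]
width: 0.0397
```

```bash
python3 mv.py .6154 .0148 .19 89.04 9;python3 -c "
from h import *
avg(2)
s=cam('scene');crop(s,270,50,130,110,6,'p25s.png')"
```

```text
t 39.65 pos [372.6 249.2 209.3] rpy [-1.7991e+02  9.0000e-02  9.0090e+01] F [-0.3 -0.8 -1.5] width 39.7
d [ 242.8 -234.4  -19.3] turn(tool) 1.05
[[[-0.026, 0.027, 0.002], np.float64(0.1)], [[-0.026, 0.027, 0.002], np.float64(0.1)], [[-0.026, 0.027, 0.002], np.float64(0.1)], [[-0.026, 0.027, 0.002], np.float64(0.1)], [[-0.026, 0.027, 0.002], np.float64(0.1)], [[-0.026, 0.027, 0.002], np.float64(0.1)], [[-0.026, 0.027, 0.002], np.float64(0.1)], [[-0.026, 0.028, 0.003], np.float64(0.1)], [[-0.025, 0.027, 0.002], np.float64(0.1)]]
avg [372.36 249.24 209.03] sd [0.04 0.07 0.04]
```

View pics/p25s.png

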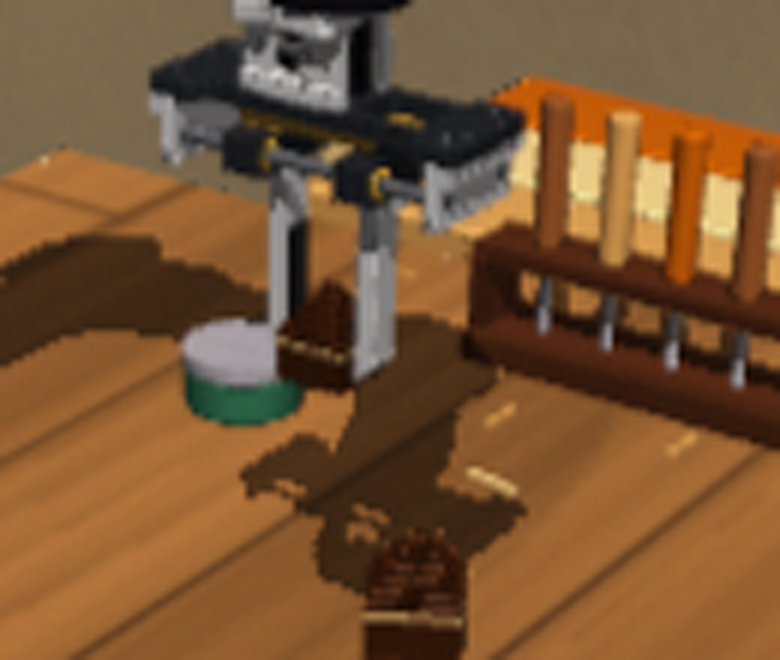

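Run:
```python
from seg import *
c=cam("top")
box=(250,130,110,40); im=up(c,*box).astype(int); b,g,r=im[...,0],im[...,1],im[...,2]
m=((b>95)&(r>125)&(r-b<75)).astype(np.uint8)*255
m=cv2.morphologyEx(m,cv2.MORPH_CLOSE,np.ones((15,15)));m=cv2.morphologyEx(m,cv2.MORPH_OPEN,np.ones((15,15)))
P=unproj(c,full(big(m).reshape(-1,2),*box[:2]),.138); R=cv2.minAreaRect((P[:,:2]*1000).astype(np.float32)); print(R)
```

```text
((615.5875854492188, 14.79437255859375), (219.6389617919922, 43.438560485839844), 88.99607849121094)
```

Call:
step_arm --series '[[[-0.012,0.012,0],0.2],[[-0.024,0.024,0],0.2],[[-0.026,0.028,0],0.2],[[-0.028,0.028,0],0.2],[[-0.028,0.029,0],0.2],[[-0.028,0.029,0],0],[[-0.028,0.029,0],0],[[-0.028,0.029,0],0],[[-0.02,0.022,0],0],[[-0.01,0.011,0],0]]'

```text
time: 40.68
eef_pos: [0.6139, 0.0105, 0.2087]
orientation: [-180.0, 0.1, 88.8]
ft_force: [0.1, 0.8, -0.5]
width: 0.0398
```

Call:
step_arm --series '[[[0,0,0],0],[[0,0,0],0],[[0,0,0],0],[[0,0,0],0]]'

```text
time: 41.02
eef_pos: [0.6106, 0.0173, 0.2103]
orientation: [-179.9, -0.0, 89.3]
ft_force: [-0.3, 0.1, -0.6]
width: 0.0402
```

```bash
python3 mv.py .6155 .0146 .16 89.04 4; python3 -c "
from h import *
avg(2)"
```

```text
t 41.02 pos [610.6  17.3 210.3] rpy [-1.7993e+02 -4.0000e-02  8.9260e+01] F [-0.3  0.1 -0.6] width 40.2
d [  4.9  -2.7 -50.3] turn(tool) 0.22
[[[-0.001, 0.001, 0.013], np.float64(0.1)], [[-0.001, 0.001, 0.012], np.float64(0.1)], [[0.0, 0.001, 0.013], np.float64(0.1)], [[-0.001, 0.002, 0.012], np.float64(0.1)]]
avg [610.88  16.98 210.6 ] sd [0.1  0.13 0.07]
```

Call:
step_arm --series '[[[-0.001,0.002,0.01],0.2],[[-0.001,0.002,0.02],0],[[0,0.001,0.02],0],[[0,0,0.01],0],[[0,0,0],0],[[0,0,0],0],[[0,0,0],0]]'

```text
time: 41.7
eef_pos: [0.6173, 0.0137, 0.1513]
orientation: [179.9, -0.0, 88.9]
ft_force: [0.1, -0.0, -0.5]
width: 0.0399
```

```bash
python3 mv.py .6155 .0146 .1440 89.04 3 4; python3 -c "
from h import *
avg(2)
s=cam('scene');crop(s,300,120,100,90,7,'p26s.png')"
```

```text
t 41.7 pos [617.3  13.7 151.3] rpy [ 1.7992e+02 -2.0000e-02  8.8920e+01] F [ 0.1 -0.  -0.5] width 39.9
d [-1.8  0.9 -7.3] turn(tool) -0.12
[[[0.0003, -0.0006, 0.0024], np.float64(-0.0)], [[0.0003, -0.0006, 0.0025], np.float64(-0.0)], [[0.0003, -0.0006, 0.0024], np.float64(-0.0)]]
avg [617.48  13.61 151.63] sd [0.01 0.05 0.03]
```

View pics/p26s.png

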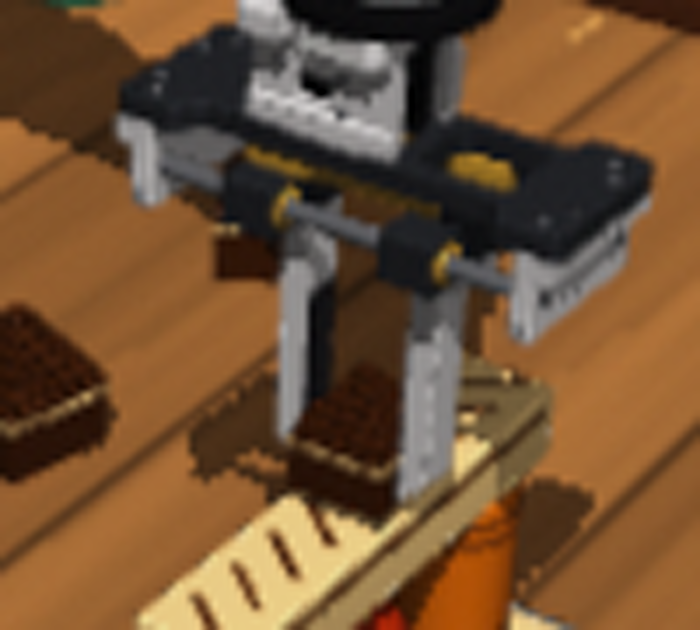

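Call:
step_arm --series '[[[0.001,-0.001,0.002],0],[[0,-0.001,0.002],0],[[0,0,0.002],0],[[0,0,0.001],0],[[0,0,0],0],[[0,0,0],0],[[0,0,0],0]]'

```text
time: 42.43
eef_pos: [0.6146, 0.0144, 0.1436]
orientation: [-180.0, 0.0, 88.9]
ft_force: [-0.3, 0.4, 2.1]
width: 0.0398
```

```bash
python3 -c "
from h import *
avg(2);print(arm.observe()['ft_force'])
s=cam('scene');crop(s,300,120,100,90,7,'p27s.png')"
```

```text
avg [614.57  14.37 143.55] sd [0.   0.   0.01]
[-1.02268149  0.82002449  1.409755  ]
```

View pics/p27s.png

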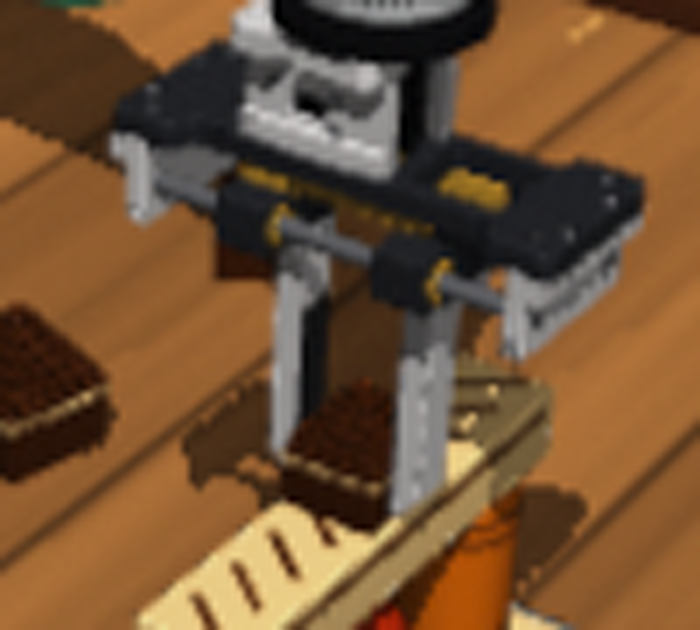

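Touching lightly (≈2 N), within 1 mm. Release and withdraw.

Call:
step_arm --series '[[[0,0,0],0],[[0,0,0],0],[[0,0,0],0],[[0,0,0],0],[[0,0,0],0],[[0,0,0],0],[[0,0,-0.01],0],[[0,0,-0.03],0],[[0,0,-0.04],0],[[0,0,-0.03],0]]' --fingers 100

```text
time: 43.42
eef_pos: [0.6151, 0.0147, 0.2566]
orientation: [179.9, -0.0, 88.9]
ft_force: [1.5, 0.4, 0.8]
width: 0.0934
```

Call:
step_arm --series '[[[0.02,-0.02,0],0],[[0.03,-0.025,0],0],[[0.03,-0.025,0],0],[[0.03,-0.025,0],0],[[0.03,-0.025,0],0],[[0.03,-0.025,0],0],[[0.03,-0.025,0],0],[[0.02,-0.02,0],0],[[0,0,0],0],[[0,0,0],0]]'

```text
time: 44.25
eef_pos: [0.4281, 0.2395, 0.2545]
orientation: [179.9, -0.0, 89.1]
ft_force: [0.7, 0.2, 0.3]
width: 0.0939
```

```bash
python3 -c "
from h import *
s=cam('scene');crop(s,290,150,100,110,6,'p28s.png')
c=cam('top');crop(c,240,100,130,90,6,'p28t.png'); cv2.imwrite('pics/top28.png',c['frame'])"
```

```text
(no output)
```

View pics/p28s.png

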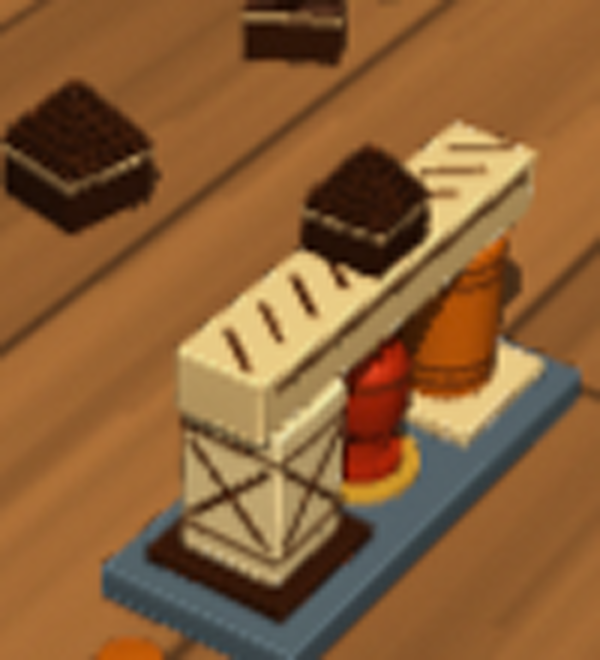

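View pics/p28t.png

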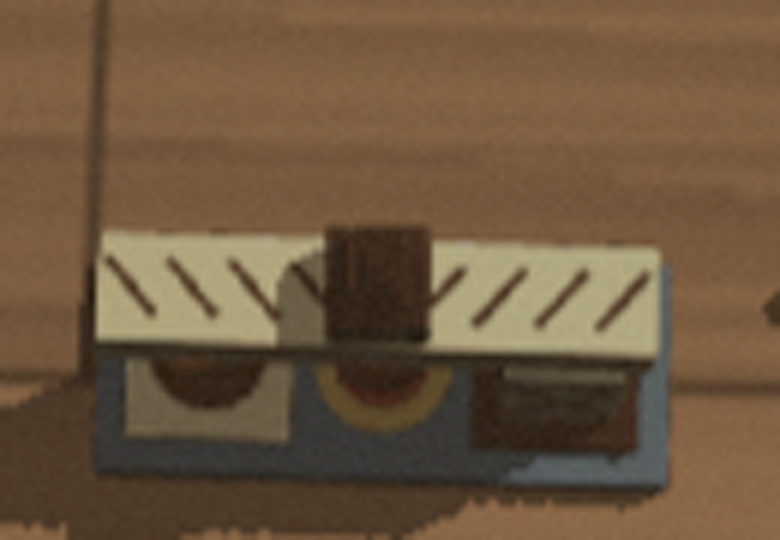

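View pics/top28.png

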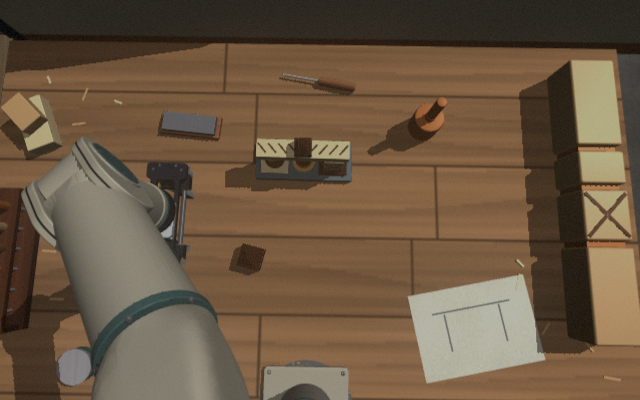

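```bash
python3 -c "
from h import *
q=lambda p,k,o:(np.float64(p)+.5)/k-.5+o
c=cam('top');print(unproj(c,q([[378.5,228]],6,[240,100]),.164)*1000)
print(arm.observe()['time'],arm.observe()['qvel']);print(arm.finish_job())"
```

```text
[[633.72969617  14.33729849 164.        ]]
44.4 [ 0.50684717  0.49648453  0.12286129  0.15088695 -0.1364902  -0.07284674
 -0.05701783]
the job is handed in; nothing more can be done
None
```

The gateway is assembled and handed in at about 44 s of robot time, well inside the 128 s limit. I built it in the order asked: square post, round post, urn, lintel, cap. The cap I used is the smallest of the three lookalikes, the middle one.

Final checks, by camera unless noted:

| Piece | Measured position (mm) | Intended centre (mm) |
|---|---|---|
| Square post | (614, −60) | (614, −60) |
| Round post | (616, 90) | (616, 90) |
| Urn (arm reading at release) | (616, 15) | (615, 15) |
| Lintel | (615.6, 14.8), 89.0° | (615.3, 15.2), 89.0° |
| Cap | y = 14.3 | y = 14.8 (lintel's middle) |

- **Upright and clear:** In the last pictures everything stands upright and the gripper is clear of it all. The mallet and the stone show at the same pixels as at the start.
- **Round post redone:** It first landed about 2–3 mm off centre. I gripped it again, moved it about 3 mm and measured it again.
- **Cameras disagree:** The two differ by 1–3 mm. In the scene view the square post's foot looks about 3–4 mm off-centre on its sole. The top view and the arm's own position put it within 1 mm, so I left it.
- **Not checked as closely:** After release I checked the cap's position across the lintel only by eye. It was released within 1 mm by the arm's reading. I judged that all the pieces were upright by eye.

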